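# Change the batteries of an upturned dog feeder

### The job

The dog feeder's base lies upside down for a battery change: with the coin key from the wooden tool block, turn the slotted fastener on its battery door a quarter turn anticlockwise to open it, and swing the door up by its handle until it stands upright or beyond. Then press every charged battery block standing on the table fully home, flush with the deck, each in a bay of its own, before you shut the door, lock the fastener again with the key, and stand the key back in its pocket in the block. Leave the drinking bottle, cans and scoop where they are.

Things in the scene. Friction and masses are not known exactly. Their poses are not given: they have to be found in the camera images.
- feeder: Base of an automatic dog feeder, upside down on the table: white plastic block 250 (its x) x 230 (its y) x 100 mm high, blue band at its foot, rubber feet (6 mm) at the corners of the upturned deck; does not move. Origin: centre of its underside on the table; at yaw 0 x runs away from the robot, y to the robot's left; z up; deck at z = 100 mm.
- bay0 (a point): Battery bay in the deck, 40 (feeder x) x 70 (feeder y) mm, 52 mm deep, flat floor, 2 mm chamfer; takes one block upright, its 66 mm side along the feeder's y, with 2 mm play all round. A sprung steel ball at each short end, 26 mm below the mouth, stops a block that is not pushed. This point: centre of the mouth at deck level, axes as the feeder's. Under the door while that is shut.
- bay1 (a point): Battery bay in the deck, 40 (feeder x) x 70 (feeder y) mm, 52 mm deep, flat floor, 2 mm chamfer; takes one block upright, its 66 mm side along the feeder's y, with 2 mm play all round. A sprung steel ball at each short end, 26 mm below the mouth, stops a block that is not pushed. This point: centre of the mouth at deck level, axes as the feeder's. Under the door while that is shut.
- bay2 (a point): Battery bay in the deck, 40 (feeder x) x 70 (feeder y) mm, 52 mm deep, flat floor, 2 mm chamfer; takes one block upright, its 66 mm side along the feeder's y, with 2 mm play all round. A sprung steel ball at each short end, 26 mm below the mouth, stops a block that is not pushed. This point: centre of the mouth at deck level, axes as the feeder's. Under the door while that is shut.
- door (a joint): Hinge of the grey battery door, rad: 0 shut, 1.8 fully open, leaning back from the bays. Stiff: the door stays at any angle and takes about 4 N at the handle. Hinge line along the feeder's x at feeder y = +80 mm, z = 100 mm; the free edge, 145 mm from it on the -y side, rises. The door is 190 mm wide (x), lying 2 to 10 mm over the deck when shut. It cannot open while the fastener is locked.
- door_hinge (a point): Middle of the door's hinge line, moving axes as the door's (equal to the feeder's when shut).
- door_handle (a point): Middle of the bar of the door's blue D-shaped handle: round bar 12 mm thick, 48 mm long at right angles to the hinge line (along the door's y), on two posts. When shut its axis is 34 mm over the door's upper face (44 mm over the hinge line), 116 mm from the hinge line, at door x = +55 mm. Gripped by fingers closing along the feeder's x, it can turn between them as the door swings.
- fastener (a joint): Slotted quarter-turn fastener on the door, rad: 0 locked, 1.45 fully open, growing anticlockwise seen from above; starts at or near 0. Stays where it is left; takes about 0.08 N m. The door can be opened or shut only with the fastener open (above about 1.2), because a tongue under the door must pass its keeper.
- slot (a point): The fastener's axis at the floor of its slot, 12 mm over the door's hinge level when shut. Aluminium head 44 mm across, standing 12 mm over the door's upper face; slot 7 mm wide, 10 mm deep, open at both ends, along this point's x axis (the feeder's x when locked, its y when open); z along the axis, up when shut. At door x = -45 mm, 120 mm from the hinge line.
- key: Coin key, 76 mm tall, 0.08 kg, standing blade down in the tool block. Origin: middle of the blade's lower edge, z up to the handle, x along the blade's width, y through its thickness. Blade 26 mm wide, 3.5 mm thick, z 0 to 14 mm; shank 26 x 8 mm, z 14 to 32 mm; orange handle 44 (x) x 12 (y) mm, z 32 to 76 mm, whose shoulders rest on the block's top.
- tool_block: Wooden tool block 96 (its x) x 60 (its y) x 50 mm high, does not move; two small screwdriver handles (42 mm tall) stand in its +x end. Origin: centre of its underside, z up.
- pocket (a point): Mouth of the key's pocket in the top of the tool block, 24 mm from the block's centre towards its -x end: 32 (block x) x 12 (block y) mm, 40 mm deep. The stowed key hangs here by its shoulders, blade width along the block's x, its origin 32 mm below the mouth.
- pack0: Charged battery block: black upright box, green band and top label, 36 (its x) x 66 (its y) x 52 mm high, 0.28 kg. Origin: centre of its underside, z up. Stands loose on the table, or absent (None). Either way round fits a bay. In a bay it first stops on two sprung balls, 29 mm still proud; pushing past them takes 5 to 14 N, then it slides to the floor, top level with the deck, and stays.
- pack1: Charged battery block: black upright box, green band and top label, 36 (its x) x 66 (its y) x 52 mm high, 0.28 kg. Origin: centre of its underside, z up. Stands loose on the table, or absent (None). Either way round fits a bay. In a bay it first stops on two sprung balls, 29 mm still proud; pushing past them takes 5 to 14 N, then it slides to the floor, top level with the deck, and stays.
- pack2: Charged battery block: black upright box, green band and top label, 36 (its x) x 66 (its y) x 52 mm high, 0.28 kg. Origin: centre of its underside, z up. Stands loose on the table, or absent (None). Either way round fits a bay. In a bay it first stops on two sprung balls, 29 mm still proud; pushing past them takes 5 to 14 N, then it slides to the floor, top level with the deck, and stays.
- mug: Bystander, to be left where it is: green drinking bottle, 72 mm across, 165 mm tall; origin centre of underside, z up.
- can: Bystander, to be left where it is: food can with red label, 74 mm across, 75 mm tall; origin centre of underside, z up.
- can2: Bystander, to be left where it is: food can with blue label, 74 mm across, 75 mm tall; origin centre of underside, z up.
- scoop: Bystander, to be left where it is: purple plastic scoop, about 200 mm long along its x, 50 mm high; origin under the back wall of its pan, z up.
Not all that is in view belongs to the job. There is more than one size of the key; the job needs the largest.

How it is judged:
On the way, in this order (a step that is already met when the one before it is completed fails the run):
1. the fastener is turned anticlockwise to its open position with the key's blade in its slot (value of joint fastener above 1.25 rad and distance between key and slot below 0.012 m), for 0.2 s.
2. the battery door is swung open until it stands upright or beyond (value of joint door above 1.45 rad), for 0.2 s.
3. every battery block present is pressed flush in a bay of its own ((horizontal distance between pack0 and bay0 below 0.006 m or horizontal distance between pack0 and bay1 below 0.006 m or horizontal distance between pack0 and bay2 below 0.006 m) and z of pack0 in the frame of feeder between 0.044 and 0.0505 m and angle between each of pack0, pack1, pack2's own z axis and vertical below 0.08 rad and (horizontal distance between pack1 and bay0 below 0.006 m or horizontal distance between pack1 and bay1 below 0.006 m or horizontal distance between pack1 and bay2 below 0.006 m) and z of pack1 in the frame of feeder between 0.044 and 0.0505 m and (horizontal distance between pack2 and bay0 below 0.006 m or horizontal distance between pack2 and bay1 below 0.006 m or horizontal distance between pack2 and bay2 below 0.006 m) and z of pack2 in the frame of feeder between 0.044 and 0.0505 m), for 0.3 s.
4. the door is shut (value of joint door below 0.03 rad), for 0.2 s.
5. the fastener is turned back to its locked position with the key's blade in its slot (value of joint fastener below 0.25 rad and distance between key and slot below 0.012 m and value of joint door below 0.04 rad), for 0.2 s.
At the end, for the whole second after the job is handed in: Each block present in its own bay (within 6 mm of centre), top within 2.5 mm of flush, not tilted; door shut (under 0.03 rad), fastener locked (under 0.25 rad), key at rest upright in its pocket (within 8 mm of centre, shoulders within 4 mm of the block's top) (all of step 3 and value of joint door below 0.03 rad and value of joint fastener below 0.25 rad and horizontal distance between key and pocket below 0.008 m and z of key in the frame of tool_block between 0.01 and 0.022 m and angle between key's own z axis and vertical below 0.12 rad and linear speed of key below 0.02 m/s); the robot touches nothing.
It fails at once if the green drinking bottle is shoved aside or knocked over (distance of mug from where it was at the start of the episode above 0.04 m or angle between mug's own z axis and vertical above 0.5 rad).
It fails at once if the red-labelled can is shoved aside or knocked over (distance of can from where it was at the start of the episode above 0.04 m or angle between can's own z axis and vertical above 0.5 rad).
It fails at once if the blue-labelled can is shoved aside or knocked over (distance of can2 from where it was at the start of the episode above 0.04 m or angle between can2's own z axis and vertical above 0.5 rad).
It fails at once if the purple scoop is shoved aside or knocked over (distance of scoop from where it was at the start of the episode above 0.04 m or angle between scoop's own z axis and vertical above 0.5 rad).
Of pack0, pack1, pack2 only 2 to 3 are there at a start; the rules pass over those that are not, and their reading is None.
At some moment in a run one of pack0, pack1, pack2 may be knocked a few centimetres aside while the robot is not near it.
It also fails if it takes over 210 s, if anything falls off the work surface, if the arm or the gripper's body presses on something with over 40 N, if the wrist force passes 120 N, or if a joint passes its speed limit or range.

### The arm

A 6-joint arm with a two-finger parallel gripper is mounted at the origin on the work surface. World frame = base frame: x ahead of the robot, y to its left, z up, the work surface at z = 0. Lengths are in m, angles in rad, forces in N, time in s.
With the tool pointing down it reaches from about 0.425 to 0.95 m from the base axis. Payload 3.5 kg.
Tool frame: the origin (TCP) lies on the centre line of the jaws, within the pads' length; the fingertips stand 25 mm ahead of it and the grasp point (between the pads) lies 6 mm ahead of it (ctrl.finger_overhang is the distance from the TCP to the fingertips, in m); z points along the fingers, y is the line along which they close (so a half turn about z gives the same grasp; the last joint's range is limited). The gripper opens to 85 mm and grips with 20 to 120 N. Pads are 22 mm wide; open, the fingers measure 114 mm over their backs; the gripper's body (76 mm by 85 mm) begins 54 mm behind the grasp point. The pads swing forward as they close: fully open they stand 13 mm farther back than shut.
Start: joints at [-1.391, 0.286, 1.577, -0, 1.279, -0.15], TCP at [0.219, -0.639, 0.256] pointing down, gripper open.
Joint ranges: [-2.77, 2.77], [-0.9, 2.22], [0.21, 2.48], [-1.53, 4.67], [0.24, 2.81], [-2.84, 2.84]. Speed limits (rad/s): [2.79, 2.79, 3.14, 3.14, 3.14, 3.14].

### API

Orientations are given as a unit quaternion [x, y, z, w].
In Python, from plant import get_state, imaging, job, ctrl gives the robot as it stands.
- The arm moves only by the tool jog_arm, never from a script. Its argument "increments" is a list of rows, each an object of numbers: "dx", "dy", "dz": the shift along the world's x, y, z each as a share of 12 cm, from -1 to 1; "ax", "ay", "az": the turn, a rotation vector about the world's x, y, z each as a share of pi/2 rad, from -1 to 1; "gripper": the gripper command: -1 is shut, 1 is fully open, values between are in proportion. A call has 1 to 10 rows; each row is the pose to reach, as a shift and turn from the pose commanded when the call began; what a row does not reach only later rows make up. A row lasts 1/10 s, in which the tool goes at most 50 mm and 8.59 degrees, less where a joint would pass 70% of its speed; a pose out of reach is approached as far as the arm can. A call with a number of a shift or a turn outside -1 to 1 is refused whole. A call with a gripper value outside its range is refused whole. The fingers move at their own pace and stop on an object; "force" is the grip in N (left out, the last holds). Time passes only in rows, so rows that repeat a pose let the fingers close. It gives the time, the measured TCP pose, the force, the opening and the grip force at its end, in the units of the state.
- get_state(): the state, without advancing time (a new reading comes with each control period).
- imaging.read_camera(name): name is "side" or "top"; returns a dict with "frame" (480x640x3 uint8, blue, green, red), "depth" (480x640 float32, m along the optical axis (not along the pixel's ray), 0 where there is no reading), "camera_matrix" (3x3 intrinsics, pixels), "extrinsics" (4x4, takes a point from camera to world coordinates). Camera axes: x right, y up, looking along -z (the intrinsics and any distortion apply to the point x, -y, -z); pixel columns grow to the right and rows downward; lengths in m; the calibration is good to about 2 mm. A picture is of the moment at which its call begins.
- job.sign_off(): hands the job in; it is judged then, once.
The state is a dict: "time": time; "qpos": joint angles; "dq": joint speeds; "joint_efforts": joint torques, N m; "eef_pos": TCP position; "tcp_rot": TCP orientation; "contact_force": force on the tool from outside, world axes, zero at the start; "wrist_torque": the same for the moment, N m; "opening": opening from 0.0 (shut) to 1.0 (fully open); "finger_force": force on a finger pad.
Only numpy, scipy, OpenCV 4.12 (cv2) and the standard library are available. Lean on these libraries where they do the work, as an engineer would, in place of code of your own. Each camera call takes 0.05 s, during which the arm holds its last target. There are 200 camera calls.

## Working session

There is one attempt and no reset: what is moved stays moved. The work goes in short steps, Python scripts to look and compute and a tool call to move; the robot and the scene stay as the last step left them, time stands still between calls to the robot, and variables do not carry over. Pictures are saved under pics/ and viewed, at most 14 in all, crops included, and the job is handed in when it is done.

Besides the shell and the picture viewer there is one more tool, called after "Emit:" by a JSON object that holds its "op" and its "data", one argument or row to a line. jog_arm: Moves the arm, as the interface text tells. Shift numbers are shares of 12 cm and turn numbers shares of pi/2 rad, none past 1 either way. Its arguments: {"type":"object","properties":{"increments":{"type":"array"},"force":{"type":"number"}},"required":["increments"]}

```bash
ls; mkdir -p pics
python3 - <<'E'
from plant import get_state, imaging, ctrl
import cv2,numpy as np
for n in("top","side"):
    d=imaging.read_camera(n); cv2.imwrite(f"pics/{n}0.png",d["frame"]); np.savez(f"{n}0.npz",**d)
    print(n,d["camera_matrix"].tolist(),np.round(d["extrinsics"],4).tolist(),[k for k in d])
print(get_state(),ctrl.finger_overhang)
E
```

```text
pics
top [[570.6012444195989, 0.0, 314.85079700302356], [0.0, 570.6012444195989, 232.46264809676032], [0.0, 0.0, 1.0]] [[0.0272, 0.9991, -0.0333, 0.4721], [-0.9996, 0.0276, 0.0098, -0.0829], [0.0108, 0.033, 0.9994, 1.2298], [0.0, 0.0, 0.0, 1.0]] ['frame', 'depth', 'camera_matrix', 'extrinsics']
side [[512.3375258806732, 0.0, 326.59374640803446], [0.0, 512.3375258806732, 236.92319716205705], [0.0, 0.0, 1.0]] [[0.9971, 0.0523, -0.0549, 0.4843], [-0.0743, 0.5289, -0.8454, -0.9914], [-0.0152, 0.8471, 0.5313, 0.6582], [0.0, 0.0, 0.0, 1.0]] ['frame', 'depth', 'camera_matrix', 'extrinsics']
{'time': 0.1, 'qpos': array([-1.39099179e+00,  2.87099833e-01,  1.57803197e+00,  1.65177949e-05,
        1.27860157e+00, -1.50015788e-01]), 'dq': array([ 3.42971810e-04, -2.41407902e-03, -3.54671055e-03, -1.22211551e-03,
       -7.80772436e-04,  8.84325090e-05]), 'joint_efforts': array([ 8.06549124e-04, -4.07299411e+01, -2.93698382e+01, -1.56834440e-04,
        3.40408405e-03,  4.90888056e-06]), 'eef_pos': array([ 0.21853781, -0.63807246,  0.25506953]), 'tcp_rot': array([ 9.86432934e-01,  1.64161266e-01, -8.03634992e-06, -1.07035918e-03]), 'contact_force': array([ 0.02336384,  0.6150059 , -0.3639861 ]), 'wrist_torque': array([ 0.0412139 ,  0.00223196, -0.01552843]), 'finger_force': 0.0, 'opening': 1.0022347518076626} 0.025
```

View pics/top0.png

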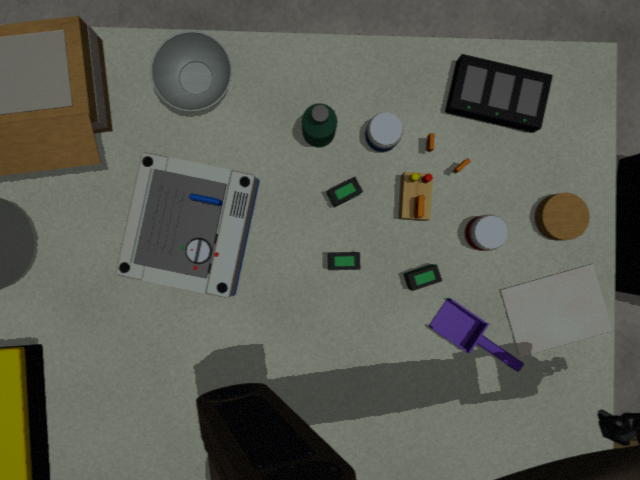

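View pics/side0.png

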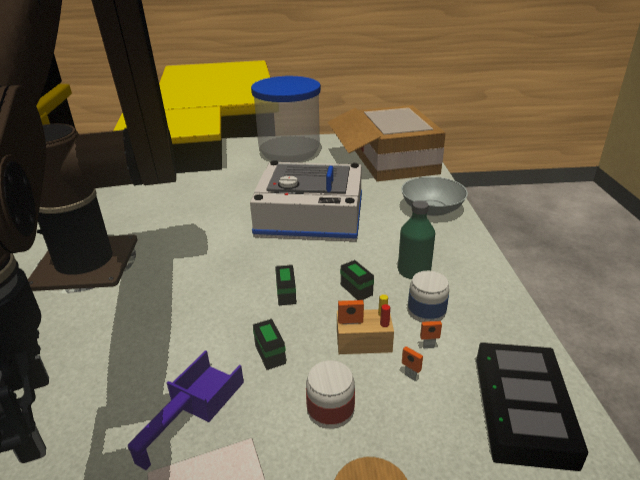

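The top view shows feeder about (188,226) with handle (205,199) and fastener (198,251), and packs at (344,191), (344,261) and (423,277). The tool block is at (417,197) with the large key at (420,207), its -x end toward the robot.

```bash
cat > h.py <<'E'
import numpy as np,cv2
from plant import get_state, imaging, job, ctrl
def cam(n,save=None):
    d=imaging.read_camera(n)
    if save: cv2.imwrite(f"pics/{save}.png",d["frame"])
    return d
def rays(d,uv):
    K,E=d["camera_matrix"],d["extrinsics"]; uv=np.asarray(uv,float).reshape(-1,2)
    c=np.c_[(uv[:,0]-K[0,2])/K[0,0],-(uv[:,1]-K[1,2])/K[1,1],-np.ones(len(uv))]
    return E[:3,3],c@E[:3,:3].T
def plane(d,uv,z):
    o,r=rays(d,uv); return o+r*((z-o[2])/r[:,2])[:,None]
def cloud(d):
    v,u=np.mgrid[:480,:640]; o,r=rays(d,np.c_[u.ravel(),v.ravel()])
    return (o+r*d["depth"].reshape(-1,1)).reshape(480,640,3)
def proj(d,p):
    E=d["extrinsics"];c=(np.asarray(p)-E[:3,3])@E[:3,:3];K=d["camera_matrix"]
    return np.array([K[0,0]*c[0]/-c[2]+K[0,2],K[1,1]*-c[1]/-c[2]+K[1,2]])
def rect(xy):
    (c,s,a)=cv2.minAreaRect((np.asarray(xy)[:,:2]*1000).astype(np.float32)); 
    b=cv2.boxPoints((c,s,a)); e=[b[1]-b[0],b[2]-b[1]]; e=max(e,key=np.linalg.norm)
    return np.round(c,1),np.round(sorted(s),1),round(float(np.degrees(np.arctan2(e[1],e[0])))%180,1)
def hsv(d): return cv2.cvtColor(d["frame"],cv2.COLOR_BGR2HSV)
def comps(m,mn):
    n,l,s,c=cv2.connectedComponentsWithStats(m.astype(np.uint8))
    return [(c[i],l==i,s[i,4]) for i in range(1,n) if s[i,4]>=mn]
E
python3 - <<'E'
from h import *
for n in("top","side"):
    d=dict(np.load(n+"0.npz")); P=cloud(d); H=hsv(d); print(n)
    z=P[...,2]
    def rep(name,m,mn,zz):
        for c,mm,a in comps(m,mn):
            v,u=np.nonzero(mm); print(name,np.round(c),a,"zmed",np.round(np.median(z[mm]),3),"plane rect",*rect(plane(d,np.c_[u,v],zz)))
    h,s,V=H[...,0],H[...,1],H[...,2]
    rep("green",(h>45)&(h<75)&(s>120)&(V>60),60,.052)
    rep("orange",(h>5)&(h<16)&(s>190)&(V>120),20,.094)
    rep("blue",(h>100)&(h<125)&(s>150)&(V>60),40,.144)
    if n=="top":
        ink=np.zeros(z.shape,bool)
        rep("feederdeck",(z>.09)&(z<.125)&(P[...,1]>.0)&(P[...,0]<.75)&(P[...,1]<.4)&(P[...,0]>.25),2000,.1)
        rep("packtop",(z>.043)&(z<.06)&(P[...,0]<.75)&(P[...,0]>.3),100,.052)
        rep("feet",(V<35)&(z>.09)&(z<.125)&(P[...,1]<.35)&(P[...,1]>0)&(P[...,0]>.3),20,.106)
        rep("head",(V>140)&(z>.112)&(z<.135),40,.122)
E
```

```text
top
green [345. 191.] 194 zmed 0.052 plane rect [ 599.8 -154.1] [20.4 40.8] 118.2
green [344. 261.] 195 zmed 0.052 plane rect [ 455.2 -156.2] [18.6 41.3] 91.5
green [424. 277.] 200 zmed 0.052 plane rect [ 424.8 -322.9] [20.2 41.3] 109.9
blue [204. 199.] 176 zmed 0.149 plane rect [566.8 118.3] [11.2 57.5] 80.3
feederdeck [184. 225.] 14376 zmed 0.106 plane rect [518.8 163.1] [230.  249.8] 169.9
packtop [416. 196.] 1005 zmed 0.05 plane rect [ 593.8 -303.2] [61.1 96.5] 177.8
packtop [344. 191.] 555 zmed 0.052 plane rect [ 598.8 -153.1] [36.2 66.1] 118.2
packtop [565. 216.] 1274 zmed 0.045 plane rect [ 560. -612.] [95.7 98.4] 91.6
packtop [ 21. 244.] 348 zmed 0.052 plane rect [473.5 519.2] [ 63.3 180.7] 2.6
packtop [474. 235.] 105 zmed 0.052 plane rect [ 515.6 -429.5] [33.9 73.3] 15.9
packtop [344. 261.] 554 zmed 0.052 plane rect [ 455.2 -155.2] [35. 64.] 91.5
packtop [423. 277.] 576 zmed 0.051 plane rect [ 425.2 -321. ] [36.4 66.9] 109.8
feet [147. 161.] 68 zmed 0.106 plane rect [641.4 240.9] [15.7 15.9] 2.1
feet [244. 181.] 68 zmed 0.106 plane rect [607.3  48.6] [15.8 15.9] 1.8
feet [124. 267.] 68 zmed 0.105 plane rect [431.6 278.1] [15.7 15.7] 91.5
feet [222. 287.] 68 zmed 0.106 plane rect [397.6  85.2] [15.6 15.7] 91.5
side
green [357. 270.] 118 zmed 0.053 plane rect [ 598.2 -155.9] [20.4 40.4] 118.9
green [285. 274.] 115 zmed 0.053 plane rect [ 452.8 -157.8] [18.2 40.7] 90.1
green [268. 332.] 184 zmed 0.053 plane rect [ 422.9 -325. ] [19.  40.3] 109.0
orange [351. 303.] 110 zmed 0.094 plane rect [ 567.9 -309.8] [12.1 41. ] 0.6
orange [431. 323.] 71 zmed 0.059 plane rect [ 692.4 -374.1] [ 8.9 30.6] 0.0
orange [413. 353.] 80 zmed 0.059 plane rect [ 647.8 -435.9] [ 8.  30.1] 133.6
blue [286.  88.] 1347 zmed 0.226 plane rect [464.9 834.6] [240.6 312. ] 86.5
blue [329. 177.] 91 zmed 0.146 plane rect [561.7  85.1] [ 11.3 128.2] 82.5
blue [312. 233.] 117 zmed 0.022 plane rect [ 510.1 -155.7] [  8.3 135.3] 170.6
```

Run:
```python
from h import *
d=dict(np.load("top0.npz")); P=cloud(d); z=P[...,2]; H=hsv(d)
R=np.zeros(z.shape,bool);R[165:225,395:440]=1
for nm,m,zz in(("keyD",R&(z>.085)&(z<.102),.094),("keyC",R&(H[...,0]<16)&(H[...,0]>6)&(H[...,1]>200)&(H[...,2]>60),.094)):
    for c,mm,a in comps(m,15):
        v,u=np.nonzero(mm); print(nm,c.round(1),a,np.median(z[mm]).round(3),*rect(plane(d,np.c_[u,v],zz)))
print(H[195:219:4,420].tolist())
m=(z>.116)&(z<.13)&(P[...,0]>.43)&(P[...,0]<.51)&(P[...,1]>.09)&(P[...,1]<.18)
for c,mm,a in comps(m,40):
    v,u=np.nonzero(mm); print("head",a,*rect(plane(d,np.c_[u,v],.122)))
```

```text
keyD [414.5 176.4] 50 0.091 [ 627.5 -290.4] [14.  14.1] 1.2
keyD [427.8 177.1] 49 0.091 [ 626.3 -316.6] [14.1 14.1] 91.6
keyD [420.1 205.6] 145 0.093 [ 569.7 -302.7] [12.  42.1] 1.2
keyC [418.2 203. ] 20 0.093 [ 573.8 -298.7] [ 3.7 34.3] 174.5
[[15, 217, 120], [16, 227, 127], [16, 220, 130], [16, 221, 129], [17, 229, 128], [18, 241, 126]]
head 169 [469.3 144.7] [19.1 41.7] 169.4
head 167 [466.  121.6] [20.5 40.2] 170.6
```

Emit:
{"op": "jog_arm", "data": {
  "increments": [
    {"dx": 0.975, "dy": 0.935, "az": -0.232, "gripper": 1},
    {"dx": 0.975, "dy": 0.935, "az": -0.232, "gripper": 1},
    {"dx": 0.975, "dy": 0.935, "az": -0.232, "gripper": 1},
    {"dx": 0.975, "dy": 0.935, "az": -0.232, "gripper": 1}
  ]
}}

```text
$.increments[0]: bad value
```

Emit:
{"op": "jog_arm", "data": {
  "increments": [
    {"dx": 0.975, "dy": 0.935},
    {"dx": 0.975, "dy": 0.935},
    {"dx": 0.975, "dy": 0.935},
    {"dx": 0.975, "dy": 0.935}
  ]
}}

```text
$.increments[0]: bad value
```

Emit:
{"op": "jog_arm", "data": {
  "increments": [
    {"dx": 0.975, "dy": 0.935},
    {"dx": 0.975, "dy": 0.935},
    {"dx": 0.975, "dy": 0.935},
    {"dx": 0.975, "dy": 0.935},
    {"dx": 0.975, "dy": 0.935},
    {"dx": 0.975, "dy": 0.935}
  ]
}}

```text
$.increments[0]: bad value
```

Emit:
{"op": "jog_arm", "data": {
  "increments": [
    {"dx": 0.975, "dy": 0.935, "dz": 0, "ax": 0, "ay": 0, "az": -0.232, "gripper": 1},
    {"dx": 0.975, "dy": 0.935, "dz": 0, "ax": 0, "ay": 0, "az": -0.232, "gripper": 1},
    {"dx": 0.975, "dy": 0.935, "dz": 0, "ax": 0, "ay": 0, "az": -0.232, "gripper": 1},
    {"dx": 0.975, "dy": 0.935, "dz": 0, "ax": 0, "ay": 0, "az": -0.232, "gripper": 1}
  ]
}}

```text
time: 0.5
eef_pos: [0.3385, -0.5228, 0.2557]
tcp_rot: [1.0, -0.016, 0.0, -0.001]
contact_force: [0.1, -0.6, 0.3]
opening: 1.001
finger_force: 0.0
```

Emit:
{"op": "jog_arm", "data": {
  "increments": [
    {"dx": 0.975, "dy": 0.935, "dz": 0, "ax": 0, "ay": 0, "az": 0, "gripper": 1},
    {"dx": 0.975, "dy": 0.935, "dz": 0, "ax": 0, "ay": 0, "az": 0, "gripper": 1},
    {"dx": 0.975, "dy": 0.935, "dz": 0, "ax": 0, "ay": 0, "az": 0, "gripper": 1},
    {"dx": 0.975, "dy": 0.935, "dz": 0, "ax": 0, "ay": 0, "az": 0, "gripper": 1}
  ]
}}

```text
time: 0.9
eef_pos: [0.455, -0.4111, 0.2559]
tcp_rot: [1.0, -0.015, 0.0, -0.001]
contact_force: [-0.1, 0.1, 0.3]
opening: 1.0
finger_force: 0.0
```

Emit:
{"op": "jog_arm", "data": {
  "increments": [
    {"dx": 0.975, "dy": 0.935, "dz": 0, "ax": 0, "ay": 0, "az": 0, "gripper": 1},
    {"dx": 0.975, "dy": 0.935, "dz": 0, "ax": 0, "ay": 0, "az": 0, "gripper": 1},
    {"dx": 0.975, "dy": 0.935, "dz": 0, "ax": 0, "ay": 0, "az": 0, "gripper": 1},
    {"dx": 0.975, "dy": 0.935, "dz": 0, "ax": 0, "ay": 0, "az": 0, "gripper": 1},
    {"dx": 0.975, "dy": 0.935, "dz": -0.5, "ax": 0, "ay": 0, "az": 0, "gripper": 0},
    {"dx": 0.975, "dy": 0.935, "dz": -0.5, "ax": 0, "ay": 0, "az": 0, "gripper": 0},
    {"dx": 0.975, "dy": 0.935, "dz": -0.5, "ax": 0, "ay": 0, "az": 0, "gripper": 0}
  ]
}}

```text
time: 1.6
eef_pos: [0.5673, -0.3019, 0.1926]
tcp_rot: [1.0, -0.018, -0.003, -0.002]
contact_force: [-0.1, 0.2, -0.4]
opening: 0.519
finger_force: 0.0
```

Emit:
{"op": "jog_arm", "data": {
  "increments": [
    {"dx": 0.02, "dy": -0.005, "dz": -0.4, "ax": 0, "ay": 0, "az": 0, "gripper": 0},
    {"dx": 0.02, "dy": -0.005, "dz": -0.7, "ax": 0, "ay": 0, "az": 0, "gripper": 0},
    {"dx": 0.02, "dy": -0.005, "dz": -0.92, "ax": 0, "ay": 0, "az": 0, "gripper": 0},
    {"dx": 0.02, "dy": -0.005, "dz": -0.92, "ax": 0, "ay": 0, "az": 0, "gripper": 0},
    {"dx": 0.02, "dy": -0.005, "dz": -0.92, "ax": 0, "ay": 0, "az": 0, "gripper": 0}
  ]
}}

```text
time: 2.1
eef_pos: [0.5724, -0.3041, 0.0877]
tcp_rot: [1.0, -0.018, 0.001, 0.001]
contact_force: [0.1, -0.1, 1.1]
opening: 0.499
finger_force: 0.0
```

Emit:
{"op": "jog_arm", "data": {
  "increments": [
    {"dx": 0, "dy": 0, "dz": 0, "ax": 0, "ay": 0, "az": 0, "gripper": -1},
    {"dx": 0, "dy": 0, "dz": 0, "ax": 0, "ay": 0, "az": 0, "gripper": -1},
    {"dx": 0, "dy": 0, "dz": 0, "ax": 0, "ay": 0, "az": 0, "gripper": -1},
    {"dx": 0, "dy": 0, "dz": 0, "ax": 0, "ay": 0, "az": 0, "gripper": -1},
    {"dx": 0, "dy": 0, "dz": 0, "ax": 0, "ay": 0, "az": 0, "gripper": -1},
    {"dx": 0, "dy": 0, "dz": 0, "ax": 0, "ay": 0, "az": 0, "gripper": -1},
    {"dx": 0, "dy": 0, "dz": 0, "ax": 0, "ay": 0, "az": 0, "gripper": -1}
  ],
  "force": 60
}}

```text
time: 2.8
eef_pos: [0.5735, -0.304, 0.089]
tcp_rot: [1.0, -0.017, 0.002, 0.002]
contact_force: [0.1, -1.1, 6.3]
opening: 0.133
finger_force: 59.3
```

Emit:
{"op": "jog_arm", "data": {
  "increments": [
    {"dx": 0, "dy": 0, "dz": 0.1, "ax": 0, "ay": 0, "az": 0, "gripper": -1},
    {"dx": 0, "dy": 0, "dz": 0.4, "ax": 0, "ay": 0, "az": 0, "gripper": -1},
    {"dx": 0, "dy": 0, "dz": 0.8, "ax": 0, "ay": 0, "az": 0, "gripper": -1},
    {"dx": 0, "dy": 0, "dz": 1, "ax": 0, "ay": 0, "az": 0, "gripper": -1},
    {"dx": 0, "dy": 0, "dz": 1, "ax": 0, "ay": 0, "az": 0, "gripper": -1},
    {"dx": 0, "dy": 0, "dz": 1, "ax": 0, "ay": 0, "az": 0, "gripper": -1}
  ]
}}

```text
time: 3.4
eef_pos: [0.5717, -0.3021, 0.2058]
tcp_rot: [1.0, -0.017, -0.0, -0.0]
contact_force: [-0.1, 0.3, -1.5]
opening: 0.127
finger_force: 60.8
```

Run:
```python
from h import *
s=get_state(); print(s["eef_pos"],s["tcp_rot"],s["contact_force"])
d=cam("side"); c=proj(d,s["eef_pos"]-[0,0,.03]).astype(int); print(c)
f=d["frame"][c[1]-90:c[1]+90,c[0]-100:c[0]+100]; cv2.imwrite("pics/key1.png",cv2.resize(f,None,fx=3,fy=3,interpolation=2))
np.savez("key1.npz",**d)
# expected key corners
for dx in(-13,13):
  for z in (0,.014,.032): print(dx,z,proj(d,s["eef_pos"]+[dx/1000,0,z-.071])-c+[100,90])
```

```text
[ 0.57172099 -0.30208388  0.20581922] [ 9.99851687e-01 -1.72189737e-02 -1.51109115e-04 -2.95929142e-04] [-0.08462166  0.33908    -1.52796757]
[352 260]
-13 0 [ 92.91696497 111.26333684]
-13 0.014 [ 92.94890316 104.56217909]
-13 0.032 [92.99078985 95.77366255]
13 0 [108.21845335 110.38594141]
13 0.014 [108.38284064 103.68832514]
13 0.032 [108.59842618  94.90474345]
```

View pics/key1.png

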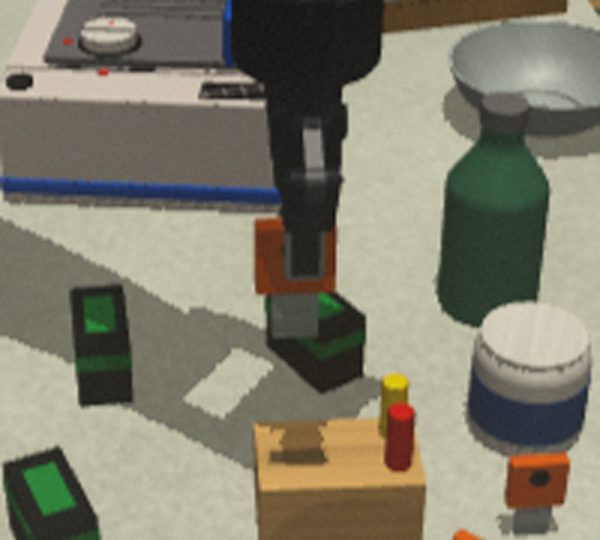

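Emit:
{"op": "jog_arm", "data": {
  "increments": [
    {"dx": -0.21, "dy": 0.9, "dz": 0.17, "ax": 0, "ay": 0, "az": -0.089, "gripper": -1},
    {"dx": -0.21, "dy": 0.9, "dz": 0.17, "ax": 0, "ay": 0, "az": -0.089, "gripper": -1},
    {"dx": -0.21, "dy": 0.9, "dz": 0.17, "ax": 0, "ay": 0, "az": -0.089, "gripper": -1},
    {"dx": -0.21, "dy": 0.9, "dz": 0.17, "ax": 0, "ay": 0, "az": -0.089, "gripper": -1}
  ]
}}

```text
time: 3.85
eef_pos: [0.5458, -0.1924, 0.2244]
tcp_rot: [0.996, -0.086, -0.002, -0.001]
contact_force: [0.5, -0.0, -1.0]
opening: 0.132
finger_force: 60.9
```

Emit:
{"op": "jog_arm", "data": {
  "increments": [
    {"dx": -0.21, "dy": 0.9, "dz": 0, "ax": 0, "ay": 0, "az": 0, "gripper": -1},
    {"dx": -0.21, "dy": 0.9, "dz": 0, "ax": 0, "ay": 0, "az": 0, "gripper": -1},
    {"dx": -0.21, "dy": 0.9, "dz": 0, "ax": 0, "ay": 0, "az": 0, "gripper": -1},
    {"dx": -0.21, "dy": 0.9, "dz": 0, "ax": 0, "ay": 0, "az": 0, "gripper": -1}
  ]
}}

```text
time: 4.25
eef_pos: [0.5213, -0.0862, 0.2251]
tcp_rot: [0.996, -0.086, -0.001, 0.0]
contact_force: [0.4, -0.0, -0.8]
opening: 0.128
finger_force: 60.9
```

Emit:
{"op": "jog_arm", "data": {
  "increments": [
    {"dx": -0.21, "dy": 0.9, "dz": 0, "ax": 0, "ay": 0, "az": 0, "gripper": -1},
    {"dx": -0.21, "dy": 0.9, "dz": 0, "ax": 0, "ay": 0, "az": 0, "gripper": -1},
    {"dx": -0.21, "dy": 0.9, "dz": 0, "ax": 0, "ay": 0, "az": 0, "gripper": -1},
    {"dx": -0.21, "dy": 0.9, "dz": 0, "ax": 0, "ay": 0, "az": 0, "gripper": -1}
  ]
}}

```text
time: 4.65
eef_pos: [0.4969, 0.0211, 0.226]
tcp_rot: [0.996, -0.086, -0.0, 0.0]
contact_force: [1.4, 0.1, -0.3]
opening: 0.13
finger_force: 60.9
```

Emit:
{"op": "jog_arm", "data": {
  "increments": [
    {"dx": -0.21, "dy": 0.92, "dz": 0, "ax": 0, "ay": 0, "az": 0, "gripper": -1},
    {"dx": -0.21, "dy": 0.92, "dz": 0, "ax": 0, "ay": 0, "az": 0, "gripper": -1},
    {"dx": -0.21, "dy": 0.92, "dz": 0, "ax": 0, "ay": 0, "az": 0, "gripper": -1},
    {"dx": -0.21, "dy": 0.92, "dz": 0, "ax": 0, "ay": 0, "az": 0, "gripper": -1},
    {"dx": -0.21, "dy": 0.92, "dz": 0, "ax": 0, "ay": 0, "az": 0, "gripper": -1},
    {"dx": -0.21, "dy": 0.92, "dz": 0, "ax": 0, "ay": 0, "az": 0, "gripper": -1}
  ]
}}

```text
time: 5.25
eef_pos: [0.4721, 0.13, 0.2263]
tcp_rot: [0.996, -0.088, 0.0, 0.0]
contact_force: [0.2, 0.6, -1.2]
opening: 0.131
finger_force: 60.9
```

Run:
```python
from h import *
s=get_state(); print(s["eef_pos"],s["tcp_rot"],s["contact_force"])
d=cam("side"); c=proj(d,[.468,.132,.14]).astype(int); print(c)
f=d["frame"][c[1]-60:c[1]+60,c[0]-80:c[0]+80]; cv2.imwrite("pics/key2.png",cv2.resize(f,None,fx=5,fy=5,interpolation=2))
np.savez("key2.npz",**d)
print("slot ctr",(proj(d,[.468,.132,.122])-c+[80,60])*5)
print("key lower edge expected",[((proj(d,s["eef_pos"]+[(-3.7+a)/1000*.985,-(-3.7+a)/1000*.174,-.071])-c+[80,60])*5).round(1).tolist() for a in(-13,0,13)])
```

```text
[0.47214847 0.12999929 0.22630183] [ 9.96098261e-01 -8.82502185e-02  1.60858813e-04  3.56416306e-04] [ 0.21709692  0.58604952 -1.21713593]
[288 172]
slot ctr [402.79828338 335.7376646 ]
key lower edge expected [[373.0, 272.5], [400.1, 273.2], [427.2, 274.0]]
```

View pics/key2.png

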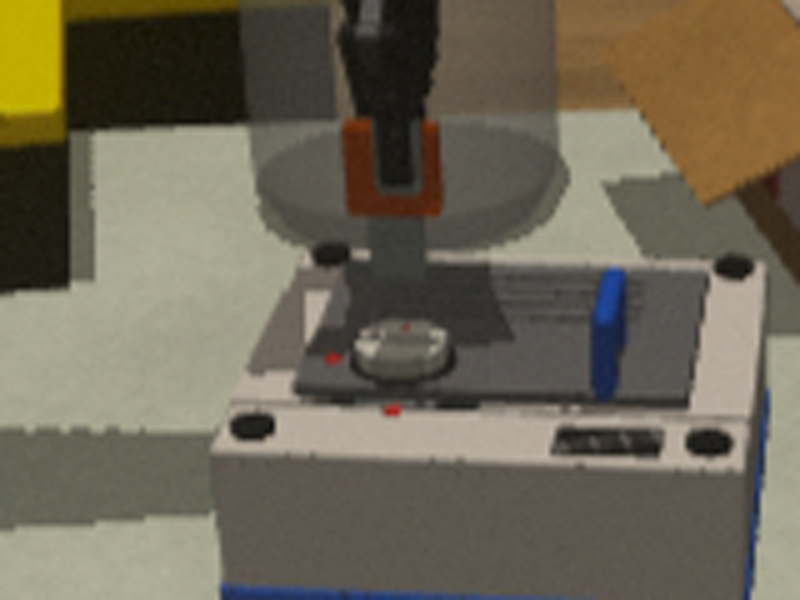

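Emit:
{"op": "jog_arm", "data": {
  "increments": [
    {"dx": 0, "dy": 0.01, "dz": -0.1, "ax": 0, "ay": 0, "az": 0, "gripper": -1},
    {"dx": 0, "dy": 0.01, "dz": -0.2, "ax": 0, "ay": 0, "az": 0, "gripper": -1},
    {"dx": 0, "dy": 0.01, "dz": -0.2, "ax": 0, "ay": 0, "az": 0, "gripper": -1},
    {"dx": 0, "dy": 0.01, "dz": -0.23, "ax": 0, "ay": 0, "az": 0, "gripper": -1},
    {"dx": 0, "dy": 0.01, "dz": -0.26, "ax": 0, "ay": 0, "az": 0, "gripper": -1},
    {"dx": 0, "dy": 0.01, "dz": -0.29, "ax": 0, "ay": 0, "az": 0, "gripper": -1},
    {"dx": 0, "dy": 0.01, "dz": -0.29, "ax": 0, "ay": 0, "az": 0, "gripper": -1}
  ]
}}

```text
time: 6.0
eef_pos: [0.4716, 0.1331, 0.1929]
tcp_rot: [0.996, -0.087, 0.0, 0.0]
contact_force: [-1.6, -0.4, 3.9]
opening: 0.131
finger_force: 61.7
```

Emit:
{"op": "jog_arm", "data": {
  "increments": [
    {"dx": 0, "dy": 0, "dz": -0.02, "ax": 0, "ay": 0, "az": 0, "gripper": -1},
    {"dx": 0, "dy": 0, "dz": -0.03, "ax": 0, "ay": 0, "az": 0, "gripper": -1},
    {"dx": 0, "dy": 0, "dz": -0.03, "ax": 0, "ay": 0, "az": 0, "gripper": -1}
  ]
}}

```text
time: 6.3
eef_pos: [0.4721, 0.1331, 0.1924]
tcp_rot: [0.996, -0.087, 0.0, 0.0]
contact_force: [-6.5, -0.8, 17.3]
opening: 0.129
finger_force: 63.4
```

Emit:
{"op": "jog_arm", "data": {
  "increments": [
    {"dx": 0, "dy": 0, "dz": 0.02, "ax": 0, "ay": 0, "az": 0, "gripper": -1},
    {"dx": 0, "dy": -0.006, "dz": 0.02, "ax": 0, "ay": 0, "az": 0, "gripper": -1},
    {"dx": 0, "dy": -0.012, "dz": 0.015, "ax": 0, "ay": 0, "az": 0, "gripper": -1},
    {"dx": 0, "dy": -0.018, "dz": 0.01, "ax": 0, "ay": 0, "az": 0, "gripper": -1},
    {"dx": 0, "dy": -0.018, "dz": 0.01, "ax": 0, "ay": 0, "az": 0, "gripper": -1}
  ]
}}

```text
time: 6.8
eef_pos: [0.4724, 0.1324, 0.1926]
tcp_rot: [0.996, -0.088, 0.001, -0.002]
contact_force: [-4.4, 3.8, 11.4]
opening: 0.13
finger_force: 63.0
```

Emit:
{"op": "jog_arm", "data": {
  "increments": [
    {"dx": 0, "dy": -0.005, "dz": 0.01, "ax": 0, "ay": 0, "az": 0, "gripper": -1},
    {"dx": 0, "dy": -0.01, "dz": 0.01, "ax": 0, "ay": 0, "az": 0, "gripper": -1},
    {"dx": 0, "dy": -0.015, "dz": 0.01, "ax": 0, "ay": 0, "az": 0, "gripper": -1},
    {"dx": 0, "dy": -0.02, "dz": 0.01, "ax": 0, "ay": 0, "az": 0, "gripper": -1},
    {"dx": 0, "dy": -0.02, "dz": 0.01, "ax": 0, "ay": 0, "az": 0, "gripper": -1}
  ]
}}

```text
time: 7.3
eef_pos: [0.4709, 0.1284, 0.1896]
tcp_rot: [0.996, -0.087, -0.001, -0.0]
contact_force: [0.4, 0.6, -0.5]
opening: 0.128
finger_force: 60.8
```

Emit:
{"op": "jog_arm", "data": {
  "increments": [
    {"dx": 0, "dy": 0, "dz": -0.03, "ax": 0, "ay": 0, "az": 0, "gripper": -1},
    {"dx": 0, "dy": 0, "dz": -0.055, "ax": 0, "ay": 0, "az": 0, "gripper": -1},
    {"dx": 0, "dy": 0, "dz": -0.055, "ax": 0, "ay": 0, "az": 0, "gripper": -1}
  ]
}}

```text
time: 7.6
eef_pos: [0.4711, 0.1284, 0.1833]
tcp_rot: [0.996, -0.087, -0.0, 0.0]
contact_force: [-0.2, 0.2, -0.3]
opening: 0.131
finger_force: 60.9
```

Emit:
{"op": "jog_arm", "data": {
  "increments": [
    {"dx": 0, "dy": 0.003, "dz": -0.005, "ax": 0, "ay": 0, "az": 0.06, "gripper": -1},
    {"dx": 0, "dy": 0.005, "dz": -0.005, "ax": 0, "ay": 0, "az": 0.12, "gripper": -1},
    {"dx": 0, "dy": 0.009, "dz": -0.005, "ax": 0, "ay": 0, "az": 0.18, "gripper": -1},
    {"dx": 0, "dy": 0.011, "dz": -0.005, "ax": 0, "ay": 0, "az": 0.24, "gripper": -1},
    {"dx": -0.001, "dy": 0.014, "dz": -0.005, "ax": 0, "ay": 0, "az": 0.3, "gripper": -1},
    {"dx": -0.002, "dy": 0.017, "dz": -0.005, "ax": 0, "ay": 0, "az": 0.36, "gripper": -1},
    {"dx": -0.003, "dy": 0.019, "dz": -0.005, "ax": 0, "ay": 0, "az": 0.42, "gripper": -1},
    {"dx": -0.004, "dy": 0.022, "dz": -0.005, "ax": 0, "ay": 0, "az": 0.472, "gripper": -1},
    {"dx": -0.004, "dy": 0.022, "dz": -0.005, "ax": 0, "ay": 0, "az": 0.472, "gripper": -1}
  ]
}}

```text
time: 8.5
eef_pos: [0.4705, 0.1322, 0.1832]
tcp_rot: [0.96, 0.279, 0.0, -0.002]
contact_force: [-1.1, 4.7, 0.1]
opening: 0.13
finger_force: 61.0
```

Emit:
{"op": "jog_arm", "data": {
  "increments": [
    {"dx": -0.002, "dy": 0.003, "dz": 0, "ax": 0, "ay": 0, "az": 0.06, "gripper": -1},
    {"dx": -0.005, "dy": 0.005, "dz": 0, "ax": 0, "ay": 0, "az": 0.12, "gripper": -1},
    {"dx": -0.007, "dy": 0.007, "dz": 0, "ax": 0, "ay": 0, "az": 0.18, "gripper": -1},
    {"dx": -0.009, "dy": 0.009, "dz": 0, "ax": 0, "ay": 0, "az": 0.24, "gripper": -1},
    {"dx": -0.012, "dy": 0.01, "dz": 0, "ax": 0, "ay": 0, "az": 0.3, "gripper": -1},
    {"dx": -0.015, "dy": 0.011, "dz": 0, "ax": 0, "ay": 0, "az": 0.36, "gripper": -1},
    {"dx": -0.018, "dy": 0.013, "dz": 0, "ax": 0, "ay": 0, "az": 0.42, "gripper": -1},
    {"dx": -0.021, "dy": 0.014, "dz": 0, "ax": 0, "ay": 0, "az": 0.48, "gripper": -1},
    {"dx": -0.021, "dy": 0.014, "dz": 0, "ax": 0, "ay": 0, "az": 0.53, "gripper": -1},
    {"dx": -0.021, "dy": 0.014, "dz": 0, "ax": 0, "ay": 0, "az": 0.53, "gripper": -1}
  ]
}}

```text
time: 9.5
eef_pos: [0.4678, 0.1334, 0.1831]
tcp_rot: [0.766, 0.643, -0.0, -0.001]
contact_force: [-1.9, 3.5, 1.1]
opening: 0.125
finger_force: 61.1
```

Run:
```python
from h import *
s=get_state(); print(s["eef_pos"],s["tcp_rot"],s["contact_force"],s["wrist_torque"])
d=cam("side"); c=proj(d,[.468,.132,.14]).astype(int)
f=d["frame"][c[1]-50:c[1]+40,c[0]-50:c[0]+70]; cv2.imwrite("pics/key3.png",cv2.resize(f,None,fx=5,fy=5,interpolation=2))
```

```text
[0.46777246 0.13337957 0.1830773 ] [ 7.65662568e-01  6.43241543e-01 -3.31061955e-05 -1.07123429e-03] [-1.93646353  3.54193342  1.12962082] [ 0.85248502  0.38090134 -0.02179694]
```

View pics/key3.png

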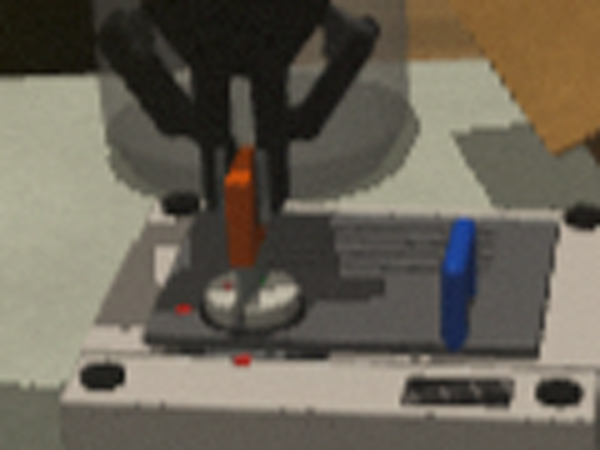

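Emit:
{"op": "jog_arm", "data": {
  "increments": [
    {"dx": 0, "dy": 0, "dz": 0, "ax": 0, "ay": 0, "az": 0.07, "gripper": -1},
    {"dx": 0, "dy": 0, "dz": 0, "ax": 0, "ay": 0, "az": 0.07, "gripper": -1},
    {"dx": 0, "dy": 0, "dz": 0, "ax": 0, "ay": 0, "az": 0.07, "gripper": -1},
    {"dx": 0, "dy": 0, "dz": 0, "ax": 0, "ay": 0, "az": 0.07, "gripper": -1}
  ]
}}

```text
time: 9.95
eef_pos: [0.4675, 0.1332, 0.1831]
tcp_rot: [0.731, 0.683, -0.0, -0.002]
contact_force: [-3.0, 4.5, 1.7]
opening: 0.131
finger_force: 61.8
```

Run:
```python
from h import *
s=get_state(); print(s["eef_pos"],s["tcp_rot"],s["contact_force"],s["wrist_torque"])
```

```text
[0.46754314 0.13324881 0.18308497] [ 7.30792181e-01  6.82598189e-01 -2.09911766e-04 -1.56769817e-03] [-2.99920422  4.53526414  1.66811199] [ 0.8996208   0.64265114 -0.64338212]
```

Emit:
{"op": "jog_arm", "data": {
  "increments": [
    {"dx": 0, "dy": 0, "dz": 0, "ax": 0, "ay": 0, "az": -0.05, "gripper": -1},
    {"dx": 0, "dy": 0, "dz": 0.1, "ax": 0, "ay": 0, "az": -0.05, "gripper": -1},
    {"dx": 0, "dy": 0, "dz": 0.25, "ax": 0, "ay": 0, "az": -0.05, "gripper": -1},
    {"dx": 0, "dy": 0, "dz": 0.42, "ax": 0, "ay": 0, "az": -0.05, "gripper": -1},
    {"dx": 0, "dy": 0, "dz": 0.42, "ax": 0, "ay": 0, "az": -0.05, "gripper": -1}
  ]
}}

```text
time: 10.45
eef_pos: [0.4706, 0.1321, 0.2375]
tcp_rot: [0.755, 0.656, 0.003, 0.003]
contact_force: [-0.8, -1.2, 0.1]
opening: 0.129
finger_force: 60.8
```

Emit:
{"op": "jog_arm", "data": {
  "increments": [
    {"dx": 0.216, "dy": -0.907, "dz": 0, "ax": 0, "ay": 0, "az": -0.45, "gripper": -1},
    {"dx": 0.216, "dy": -0.907, "dz": 0, "ax": 0, "ay": 0, "az": -0.45, "gripper": -1},
    {"dx": 0.216, "dy": -0.907, "dz": 0, "ax": 0, "ay": 0, "az": -0.45, "gripper": -1},
    {"dx": 0.216, "dy": -0.907, "dz": 0, "ax": 0, "ay": 0, "az": -0.45, "gripper": -1},
    {"dx": 0.216, "dy": -0.907, "dz": 0, "ax": 0, "ay": 0, "az": -0.45, "gripper": -1},
    {"dx": 0.216, "dy": -0.907, "dz": 0, "ax": 0, "ay": 0, "az": -0.45, "gripper": -1}
  ]
}}

```text
time: 11.05
eef_pos: [0.4939, 0.0231, 0.2327]
tcp_rot: [0.935, 0.354, -0.001, 0.0]
contact_force: [0.1, 0.5, -0.8]
opening: 0.124
finger_force: 60.8
```

Emit:
{"op": "jog_arm", "data": {
  "increments": [
    {"dx": 0.216, "dy": -0.907, "dz": 0, "ax": 0, "ay": 0, "az": -0.483, "gripper": -1},
    {"dx": 0.216, "dy": -0.907, "dz": 0, "ax": 0, "ay": 0, "az": -0.483, "gripper": -1},
    {"dx": 0.216, "dy": -0.907, "dz": 0, "ax": 0, "ay": 0, "az": -0.483, "gripper": -1},
    {"dx": 0.216, "dy": -0.907, "dz": 0, "ax": 0, "ay": 0, "az": -0.483, "gripper": -1},
    {"dx": 0.216, "dy": -0.907, "dz": 0, "ax": 0, "ay": 0, "az": -0.483, "gripper": -1},
    {"dx": 0.216, "dy": -0.907, "dz": 0, "ax": 0, "ay": 0, "az": -0.483, "gripper": -1},
    {"dx": 0.216, "dy": -0.907, "dz": 0, "ax": 0, "ay": 0, "az": -0.483, "gripper": -1}
  ]
}}

```text
time: 11.75
eef_pos: [0.5199, -0.0849, 0.2332]
tcp_rot: [1.0, -0.015, -0.0, 0.0]
contact_force: [-0.7, -0.2, -0.5]
opening: 0.128
finger_force: 60.8
```

Emit:
{"op": "jog_arm", "data": {
  "increments": [
    {"dx": 0.216, "dy": -0.907, "dz": 0, "ax": 0, "ay": 0, "az": 0, "gripper": -1},
    {"dx": 0.216, "dy": -0.907, "dz": 0, "ax": 0, "ay": 0, "az": 0, "gripper": -1},
    {"dx": 0.216, "dy": -0.907, "dz": 0, "ax": 0, "ay": 0, "az": 0, "gripper": -1},
    {"dx": 0.216, "dy": -0.907, "dz": 0, "ax": 0, "ay": 0, "az": 0, "gripper": -1}
  ]
}}

```text
time: 12.15
eef_pos: [0.546, -0.1952, 0.2332]
tcp_rot: [1.0, -0.017, -0.0, -0.0]
contact_force: [-0.3, 0.7, -0.9]
opening: 0.126
finger_force: 60.8
```

Emit:
{"op": "jog_arm", "data": {
  "increments": [
    {"dx": 0.216, "dy": -0.907, "dz": -0.2, "ax": 0, "ay": 0, "az": 0, "gripper": -1},
    {"dx": 0.216, "dy": -0.907, "dz": -0.2, "ax": 0, "ay": 0, "az": 0, "gripper": -1},
    {"dx": 0.216, "dy": -0.907, "dz": -0.2, "ax": 0, "ay": 0, "az": 0, "gripper": -1},
    {"dx": 0.216, "dy": -0.907, "dz": -0.2, "ax": 0, "ay": 0, "az": 0, "gripper": -1},
    {"dx": 0.216, "dy": -0.907, "dz": -0.2, "ax": 0, "ay": 0, "az": 0, "gripper": -1},
    {"dx": 0.216, "dy": -0.907, "dz": -0.2, "ax": 0, "ay": 0, "az": 0, "gripper": -1}
  ]
}}

```text
time: 12.75
eef_pos: [0.572, -0.3005, 0.21]
tcp_rot: [1.0, -0.016, 0.0, -0.0]
contact_force: [0.3, 0.5, -1.2]
opening: 0.129
finger_force: 60.8
```

Run:
```python
from h import *
s=get_state(); print(s["eef_pos"],s["tcp_rot"],s["contact_force"])
for n,nm in(("key1.npz","was"),(None,"now")):
    d=dict(np.load(n)) if n else cam("side"); H=hsv(d); P=cloud(d)
    m=(H[...,0]>3)&(H[...,0]<17)&(H[...,1]>190)&(H[...,2]>70)
    for c,mm,a in comps(m,50):
        if 330<c[0]<370: print(nm,c.round(1),a,np.median(P[mm],0).round(4),cv2.boundingRect(mm.astype(np.uint8)))
```

```text
[ 0.57202529 -0.30049235  0.21004825] [ 9.99869748e-01 -1.61378383e-02  9.96636042e-05 -2.15976427e-04] [ 0.30014643  0.52301465 -1.20799785]
```

Emit:
{"op": "jog_arm", "data": {
  "increments": [
    {"dx": 0, "dy": -0.008, "dz": -0.35, "ax": 0, "ay": 0, "az": 0, "gripper": -1},
    {"dx": 0, "dy": -0.008, "dz": -0.69, "ax": 0, "ay": 0, "az": 0, "gripper": -1},
    {"dx": 0, "dy": -0.008, "dz": -0.69, "ax": 0, "ay": 0, "az": 0, "gripper": -1},
    {"dx": 0, "dy": -0.008, "dz": -0.74, "ax": 0, "ay": 0, "az": 0, "gripper": -1},
    {"dx": 0, "dy": -0.008, "dz": -0.79, "ax": 0, "ay": 0, "az": 0, "gripper": -1},
    {"dx": 0, "dy": -0.008, "dz": -0.79, "ax": 0, "ay": 0, "az": 0, "gripper": -1}
  ]
}}

```text
time: 13.4
eef_pos: [0.5719, -0.303, 0.1152]
tcp_rot: [1.0, -0.017, -0.0, -0.0]
contact_force: [0.1, 0.3, -0.3]
opening: 0.124
finger_force: 60.9
```

Emit:
{"op": "jog_arm", "data": {
  "increments": [
    {"dx": 0, "dy": 0, "dz": -0.07, "ax": 0, "ay": 0, "az": 0, "gripper": -1},
    {"dx": 0, "dy": 0, "dz": -0.14, "ax": 0, "ay": 0, "az": 0, "gripper": -1},
    {"dx": 0, "dy": 0, "dz": -0.2, "ax": 0, "ay": 0, "az": 0, "gripper": -1},
    {"dx": 0, "dy": 0, "dz": -0.2, "ax": 0, "ay": 0, "az": 0, "gripper": -1}
  ]
}}

```text
time: 13.8
eef_pos: [0.5717, -0.3038, 0.0897]
tcp_rot: [1.0, -0.017, -0.0, 0.0]
contact_force: [0.4, -1.3, -2.0]
opening: 0.128
finger_force: 60.7
```

Emit:
{"op": "jog_arm", "data": {
  "increments": [
    {"dx": 0, "dy": 0, "dz": 0, "ax": 0, "ay": 0, "az": 0, "gripper": 0},
    {"dx": 0, "dy": 0, "dz": 0, "ax": 0, "ay": 0, "az": 0, "gripper": 0},
    {"dx": 0, "dy": 0, "dz": 0, "ax": 0, "ay": 0, "az": 0, "gripper": 0},
    {"dx": 0, "dy": 0, "dz": 0, "ax": 0, "ay": 0, "az": 0, "gripper": 0},
    {"dx": 0, "dy": 0, "dz": 0.3, "ax": 0, "ay": 0, "az": 0, "gripper": 0},
    {"dx": 0, "dy": 0, "dz": 0.7, "ax": 0, "ay": 0, "az": 0, "gripper": 0},
    {"dx": 0, "dy": 0, "dz": 1, "ax": 0, "ay": 0, "az": 0, "gripper": 0},
    {"dx": 0, "dy": 0, "dz": 1, "ax": 0, "ay": 0, "az": 0, "gripper": 0}
  ]
}}

```text
time: 14.6
eef_pos: [0.5749, -0.3056, 0.2192]
tcp_rot: [1.0, -0.017, 0.006, 0.004]
contact_force: [1.6, 0.0, 0.3]
opening: 0.498
finger_force: 0.0
```

Emit:
{"op": "jog_arm", "data": {
  "increments": [
    {"dx": -0.01, "dy": 0.877, "dz": 0, "ax": 0, "ay": 0, "az": 0.3, "gripper": 0},
    {"dx": -0.01, "dy": 0.877, "dz": 0, "ax": 0, "ay": 0, "az": 0.3, "gripper": 0},
    {"dx": -0.01, "dy": 0.877, "dz": 0, "ax": 0, "ay": 0, "az": 0.3, "gripper": 0},
    {"dx": -0.01, "dy": 0.877, "dz": 0, "ax": 0, "ay": 0, "az": 0.3, "gripper": 0}
  ]
}}

```text
time: 15.0
eef_pos: [0.5703, -0.1963, 0.2099]
tcp_rot: [0.976, 0.218, -0.001, -0.0]
contact_force: [-0.0, -0.5, -0.6]
opening: 0.499
finger_force: 0.0
```

Emit:
{"op": "jog_arm", "data": {
  "increments": [
    {"dx": -0.01, "dy": 0.877, "dz": 0.2, "ax": 0, "ay": 0, "az": 0.3, "gripper": 0},
    {"dx": -0.01, "dy": 0.877, "dz": 0.2, "ax": 0, "ay": 0, "az": 0.3, "gripper": 0},
    {"dx": -0.01, "dy": 0.877, "dz": 0.2, "ax": 0, "ay": 0, "az": 0.3, "gripper": 0},
    {"dx": -0.01, "dy": 0.877, "dz": 0.2, "ax": 0, "ay": 0, "az": 0.3, "gripper": 0}
  ]
}}

```text
time: 15.4
eef_pos: [0.5698, -0.0925, 0.2351]
tcp_rot: [0.899, 0.439, 0.0, 0.0]
contact_force: [-0.6, -0.5, 0.5]
opening: 0.501
finger_force: 0.0
```

Emit:
{"op": "jog_arm", "data": {
  "increments": [
    {"dx": -0.01, "dy": 0.877, "dz": 0, "ax": 0, "ay": 0, "az": 0.311, "gripper": 0},
    {"dx": -0.01, "dy": 0.877, "dz": 0, "ax": 0, "ay": 0, "az": 0.311, "gripper": 0},
    {"dx": -0.01, "dy": 0.877, "dz": 0, "ax": 0, "ay": 0, "az": 0.311, "gripper": 0},
    {"dx": -0.01, "dy": 0.877, "dz": 0, "ax": 0, "ay": 0, "az": 0.311, "gripper": 0}
  ]
}}

```text
time: 15.8
eef_pos: [0.5684, 0.0123, 0.2339]
tcp_rot: [0.766, 0.643, -0.0, -0.0]
contact_force: [0.1, 0.0, 0.8]
opening: 0.498
finger_force: 0.0
```

Emit:
{"op": "jog_arm", "data": {
  "increments": [
    {"dx": -0.01, "dy": 0.86, "dz": 0, "ax": 0, "ay": 0, "az": 0, "gripper": 0},
    {"dx": -0.01, "dy": 0.86, "dz": 0, "ax": 0, "ay": 0, "az": 0, "gripper": 0},
    {"dx": -0.01, "dy": 0.86, "dz": 0, "ax": 0, "ay": 0, "az": 0, "gripper": 0},
    {"dx": -0.01, "dy": 0.86, "dz": 0, "ax": 0, "ay": 0, "az": 0, "gripper": 0},
    {"dx": -0.01, "dy": 0.86, "dz": 0, "ax": 0, "ay": 0, "az": 0, "gripper": 0}
  ]
}}

```text
time: 16.3
eef_pos: [0.5674, 0.1137, 0.2342]
tcp_rot: [0.767, 0.642, -0.001, 0.0]
contact_force: [-0.0, -0.1, 0.6]
opening: 0.501
finger_force: 0.0
```

Run:
```python
from h import *
s=get_state(); print(s["eef_pos"],s["tcp_rot"],s["contact_force"])
d=cam("side","h4")
```

```text
[0.56743474 0.11371502 0.23415033] [ 7.67099588e-01  6.41527802e-01 -5.47457019e-04  3.87791651e-05] [-0.01309518 -0.06985886  0.64685625]
```

View pics/h4.png

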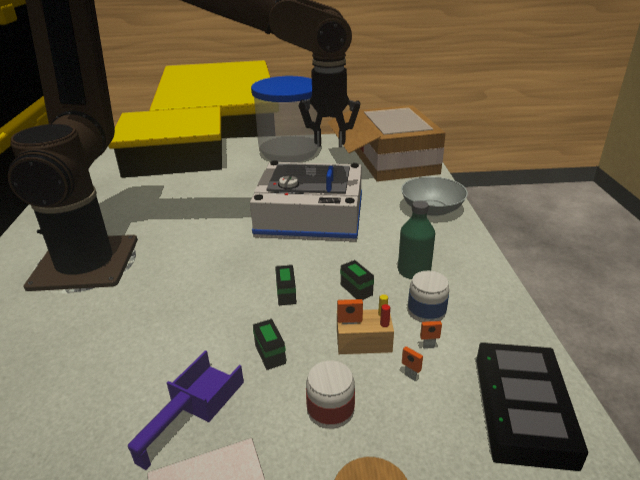

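The key is back in its block (350,310) and the gripper is over the handle (330,178).

Emit:
{"op": "jog_arm", "data": {
  "increments": [
    {"dx": 0, "dy": 0.02, "dz": -0.35, "ax": 0, "ay": 0, "az": 0, "gripper": 0},
    {"dx": 0, "dy": 0.02, "dz": -0.7, "ax": 0, "ay": 0, "az": 0, "gripper": 0},
    {"dx": 0, "dy": 0.02, "dz": -0.7, "ax": 0, "ay": 0, "az": 0, "gripper": 0},
    {"dx": 0, "dy": 0.02, "dz": -0.7, "ax": 0, "ay": 0, "az": 0, "gripper": -1},
    {"dx": 0, "dy": 0.02, "dz": -0.7, "ax": 0, "ay": 0, "az": 0, "gripper": -1},
    {"dx": 0, "dy": 0.02, "dz": -0.7, "ax": 0, "ay": 0, "az": 0, "gripper": -1},
    {"dx": 0, "dy": 0.02, "dz": -0.7, "ax": 0, "ay": 0, "az": 0, "gripper": -1},
    {"dx": 0, "dy": 0.02, "dz": -0.7, "ax": 0, "ay": 0, "az": 0, "gripper": -1},
    {"dx": 0, "dy": 0.02, "dz": -0.7, "ax": 0, "ay": 0, "az": 0, "gripper": -1}
  ],
  "force": 25
}}

```text
time: 17.25
eef_pos: [0.5667, 0.1174, 0.1533]
tcp_rot: [0.766, 0.643, -0.001, -0.0]
contact_force: [-5.4, -1.4, 0.9]
opening: 0.126
finger_force: 24.5
```

Emit:
{"op": "jog_arm", "data": {
  "increments": [
    {"dx": 0.007, "dy": 0.041, "dz": 0.095, "ax": 0, "ay": 0, "az": 0, "gripper": -1},
    {"dx": 0.016, "dy": 0.091, "dz": 0.185, "ax": 0, "ay": 0, "az": 0, "gripper": -1},
    {"dx": 0.026, "dy": 0.149, "dz": 0.269, "ax": 0, "ay": 0, "az": 0, "gripper": -1},
    {"dx": 0.038, "dy": 0.216, "dz": 0.348, "ax": 0, "ay": 0, "az": 0, "gripper": -1},
    {"dx": 0.051, "dy": 0.29, "dz": 0.419, "ax": 0, "ay": 0, "az": 0, "gripper": -1},
    {"dx": 0.065, "dy": 0.37, "dz": 0.482, "ax": 0, "ay": 0, "az": 0, "gripper": -1},
    {"dx": 0.081, "dy": 0.457, "dz": 0.537, "ax": 0, "ay": 0, "az": 0, "gripper": -1},
    {"dx": 0.097, "dy": 0.548, "dz": 0.582, "ax": 0, "ay": 0, "az": 0, "gripper": -1},
    {"dx": 0.114, "dy": 0.643, "dz": 0.618, "ax": 0, "ay": 0, "az": 0, "gripper": -1},
    {"dx": 0.131, "dy": 0.742, "dz": 0.645, "ax": 0, "ay": 0, "az": 0, "gripper": -1}
  ]
}}

```text
time: 18.25
eef_pos: [0.5828, 0.2077, 0.2284]
tcp_rot: [0.766, 0.643, -0.001, -0.0]
contact_force: [-2.7, -3.5, -5.1]
opening: 0.127
finger_force: 24.3
```

Emit:
{"op": "jog_arm", "data": {
  "increments": [
    {"dx": 0.018, "dy": 0.1, "dz": 0.016, "ax": 0, "ay": 0, "az": 0, "gripper": -1},
    {"dx": 0.036, "dy": 0.202, "dz": 0.022, "ax": 0, "ay": 0, "az": 0, "gripper": -1},
    {"dx": 0.054, "dy": 0.304, "dz": 0.018, "ax": 0, "ay": 0, "az": 0, "gripper": -1},
    {"dx": 0.071, "dy": 0.405, "dz": 0.003, "ax": 0, "ay": 0, "az": 0, "gripper": -1},
    {"dx": 0.089, "dy": 0.504, "dz": -0.021, "ax": 0, "ay": 0, "az": 0, "gripper": -1},
    {"dx": 0.106, "dy": 0.599, "dz": -0.056, "ax": 0, "ay": 0, "az": 0, "gripper": -1},
    {"dx": 0.114, "dy": 0.646, "dz": -0.077, "ax": 0, "ay": 0, "az": 0, "gripper": -1},
    {"dx": 0.114, "dy": 0.646, "dz": -0.077, "ax": 0, "ay": 0, "az": 0, "gripper": -1},
    {"dx": 0.114, "dy": 0.646, "dz": -0.077, "ax": 0, "ay": 0, "az": 0, "gripper": -1}
  ]
}}

```text
time: 19.15
eef_pos: [0.5972, 0.2848, 0.2198]
tcp_rot: [0.766, 0.643, 0.001, 0.0]
contact_force: [0.7, -0.1, -0.6]
opening: -0.0
finger_force: 0.0
```

Run:
```python
from h import *
s=get_state(); print(s["eef_pos"],s["tcp_rot"],s["contact_force"])
d=cam("side","h5")
cv2.imwrite("pics/h5c.png",cv2.resize(d["frame"][80:260,200:420],None,fx=3,fy=3))
```

```text
[0.59719935 0.28482665 0.21980359] [7.65945313e-01 6.42904472e-01 1.22653646e-03 3.35535103e-04] [ 0.74840612 -0.12098026 -0.57885215]
```

View pics/h5c.png

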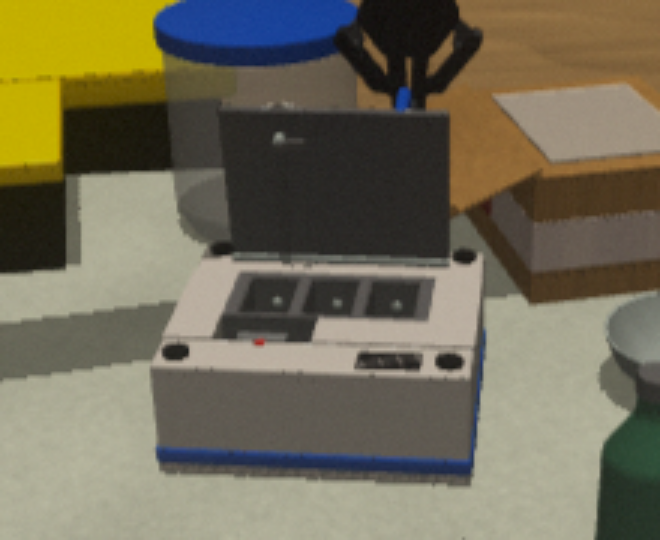

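Door is nearly upright, and three bays are visible at about (265,297), (333,298) and (398,300). The fingers slipped off the bar at the end, so I'll measure the door angle and bays.

Run:
```python
from h import *
f0=np.array([.5194,.1632]);a=np.radians(-10);fx=np.array([np.cos(a),np.sin(a)]);fy=np.array([-np.sin(a),np.cos(a)])
def loc(P): return np.stack([(P[...,:2]-f0)@fx,(P[...,:2]-f0)@fy,P[...,2]],-1)
for n in("side","top"):
    d=cam(n); L=loc(cloud(d)); H=hsv(d)
    if n=="side":
        m=(abs(L[...,0])<.08)&(L[...,2]>.12)&(L[...,2]<.26)&(abs(L[...,1]-.08)<.06)&(L[...,0]<.02)
        q=L[m]; A=np.polyfit(q[:,2]-.1,q[:,1],1); print("door y vs z",A,"theta",np.pi/2+np.arctan(A[0]),q[:,2].max())
        h=(H[...,0]>100)&(H[...,0]<125)&(H[...,1]>150)&(L[...,2]>.13)&(L[...,2]<.3)&(abs(L[...,0])<.12)&(abs(L[...,1])<.2); print("handle px",h.sum(),np.median(L[h],0) if h.any() else 0)
    else: cv2.imwrite("pics/t5.png",cv2.resize(d["frame"][140:310,100:280],None,fx=3,fy=3))
    m=(L[...,2]<.093)&(abs(L[...,0])<.1)&(abs(L[...,1])<.07)&(L[...,2]>.03)
    for c,mm,ar in comps(m,40):
        v,u=np.nonzero(mm); p=plane(d,np.c_[u,v],.1 if n=="top" else .1); p=loc(p)
        print(n,ar,"min",(p.min(0)*1000).round(1),"max",(p.max(0)*1000).round(1),"depth",np.percentile(L[mm][:,2],[5,50]).round(3),*rect(p))
```

```text
door y vs z [-0.13667486  0.07994613] theta 1.4349630870284478 0.25966649984001866
handle px 39 [0.0539657  0.08571366 0.24784832]
side 142 min [-70.5 -17.3 100. ] max [-33.6  36.5 100. ] depth [0.068 0.081] [-52.1   9.6] [36.8 53.7] 90.2
side 145 min [-19.5 -18.7 100. ] max [ 18.4  40.  100. ] depth [0.066 0.08 ] [-0.5 10.6] [37.7 58.8] 89.5
side 147 min [ 31.6 -19.1 100. ] max [ 70.3  38.4 100. ] depth [0.067 0.08 ] [50.9  9.7] [38.5 57.5] 89.7
side 131 min [-84.7 -68.1 100. ] max [ -7.2 -37.8 100. ] depth [0.079 0.088] [-45.9 -52.7] [29.9 78. ] 178.9
top 694 min [ 31.4 -16.8 100. ] max [ 71.   52.1 100. ] depth [0.044 0.049] [51.2 17.7] [39.6 68.8] 89.9
top 697 min [-20.5 -16.7 100. ] max [ 19.3  52.3 100. ] depth [0.044 0.048] [-0.6 17.8] [39.6 68.9] 89.9
top 708 min [-85.2 -66.8 100. ] max [ -5.9 -23.8 100. ] depth [0.066 0.07 ] [-45.6 -45.3] [42.2 79.4] 0.6
top 697 min [-72.  -18.8 100. ] max [-32.5  52.1 100. ] depth [0.044 0.048] [-52.3  16.7] [39.4 70.9] 90.2
```

View pics/t5.png

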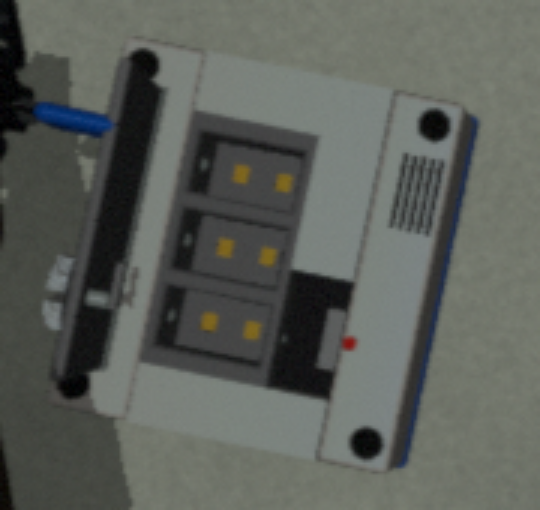

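Emit:
{"op": "jog_arm", "data": {
  "increments": [
    {"dx": 0, "dy": 0, "dz": 0.4, "ax": 0, "ay": 0, "az": 0, "gripper": -1},
    {"dx": 0, "dy": 0, "dz": 0.8, "ax": 0, "ay": 0, "az": 0, "gripper": -1},
    {"dx": 0, "dy": 0, "dz": 0.8, "ax": 0, "ay": 0, "az": 0, "gripper": -1},
    {"dx": -0.51, "dy": -0.69, "dz": 0.8, "ax": 0, "ay": 0, "az": 0, "gripper": -1},
    {"dx": -0.51, "dy": -0.69, "dz": 0.8, "ax": 0, "ay": 0, "az": 0, "gripper": -1},
    {"dx": -0.51, "dy": -0.69, "dz": 0.8, "ax": 0, "ay": 0, "az": 0, "gripper": -1},
    {"dx": -0.51, "dy": -0.69, "dz": 0.8, "ax": 0, "ay": 0, "az": 0, "gripper": -1},
    {"dx": -0.51, "dy": -0.69, "dz": 0.5, "ax": 0, "ay": 0, "az": 0, "gripper": -1},
    {"dx": -0.51, "dy": -0.69, "dz": 0.13, "ax": 0, "ay": 0, "az": 0, "gripper": -1},
    {"dx": -0.51, "dy": -0.69, "dz": 0.13, "ax": 0, "ay": 0, "az": 0, "gripper": -1}
  ]
}}

```text
time: 20.3
eef_pos: [0.5325, 0.2014, 0.2279]
tcp_rot: [0.766, 0.643, -0.005, -0.003]
contact_force: [-1.1, 0.2, -0.4]
opening: -0.001
finger_force: 0.0
```

Emit:
{"op": "jog_arm", "data": {
  "increments": [
    {"dx": 0.015, "dy": 0.08, "dz": 0, "ax": 0, "ay": 0, "az": 0, "gripper": -1},
    {"dx": 0.025, "dy": 0.14, "dz": 0, "ax": 0, "ay": 0, "az": 0, "gripper": -1},
    {"dx": 0.035, "dy": 0.2, "dz": 0, "ax": 0, "ay": 0, "az": 0, "gripper": -1},
    {"dx": 0.045, "dy": 0.26, "dz": 0, "ax": 0, "ay": 0, "az": 0, "gripper": -1},
    {"dx": 0.055, "dy": 0.31, "dz": 0, "ax": 0, "ay": 0, "az": 0, "gripper": -1},
    {"dx": 0.061, "dy": 0.345, "dz": 0, "ax": 0, "ay": 0, "az": 0, "gripper": -1},
    {"dx": 0.061, "dy": 0.345, "dz": 0, "ax": 0, "ay": 0, "az": 0, "gripper": -1},
    {"dx": 0.061, "dy": 0.345, "dz": 0, "ax": 0, "ay": 0, "az": 0, "gripper": -1}
  ]
}}

```text
time: 21.1
eef_pos: [0.5422, 0.2434, 0.2342]
tcp_rot: [0.766, 0.643, -0.0, -0.001]
contact_force: [0.3, 0.3, 0.1]
opening: -0.002
finger_force: 0.0
```

Emit:
{"op": "jog_arm", "data": {
  "increments": [
    {"dx": -0.05, "dy": -0.3, "dz": 0, "ax": 0, "ay": 0, "az": 0, "gripper": -1},
    {"dx": -0.05, "dy": -0.3, "dz": 0, "ax": 0, "ay": 0, "az": 0, "gripper": -1},
    {"dx": -0.05, "dy": -0.3, "dz": 0.5, "ax": 0, "ay": 0, "az": 0, "gripper": 0.3},
    {"dx": -0.05, "dy": -0.6, "dz": 0.6, "ax": 0, "ay": 0, "az": 0, "gripper": 0.3},
    {"dx": -0.05, "dy": -1, "dz": 0.6, "ax": 0, "ay": 0, "az": 0, "gripper": 0.3},
    {"dx": -0.05, "dy": -1, "dz": 0.6, "ax": 0, "ay": 0, "az": 0, "gripper": 0.3},
    {"dx": -0.05, "dy": -1, "dz": 0.6, "ax": 0, "ay": 0, "az": 0, "gripper": 0.3}
  ]
}}

```text
time: 21.8
eef_pos: [0.5365, 0.1225, 0.3064]
tcp_rot: [0.767, 0.642, 0.0, -0.001]
contact_force: [-0.2, -0.1, -0.6]
opening: 0.65
finger_force: 0.0
```

```bash
cat >> h.py <<'E'
f0=np.array([.5194,.1632]);_a=np.radians(-10);fx=np.array([np.cos(_a),np.sin(_a)]);fy=np.array([-np.sin(_a),np.cos(_a)])
def loc(P): return np.stack([(P[...,:2]-f0)@fx,(P[...,:2]-f0)@fy,P[...,2]],-1)
def door():
    L=loc(cloud(cam("side"))); m=(L[...,2]>.12)&(L[...,2]<.235)&(abs(L[...,1]-.08)<.06)&(L[...,0]<.02)&(L[...,0]>-.08)
    q=L[m]; A=np.polyfit(q[:,2]-.1,q[:,1],1); return np.pi/2+np.arctan(A[0]),m.sum()
def packs(n="top"):
    d=cam(n); H=hsv(d); h,s,V=H[...,0],H[...,1],H[...,2]
    for c,mm,a in comps((h>45)&(h<75)&(s>120)&(V>50),60):
        v,u=np.nonzero(mm); z=np.median(cloud(d)[mm][:,2]); print("pack",c.round(),a,"z",round(float(z),3),*rect(plane(d,np.c_[u,v],z)))
    m=(cloud(d)[...,2]>.043)&(cloud(d)[...,2]<.057)
    for c,mm,a in comps(m,400):
        if a<700: v,u=np.nonzero(mm); print("top",c.round(),a,*rect(plane(d,np.c_[u,v],.052)))
E
python3 -c "
from h import *
s=get_state(); print(s['eef_pos'],s['tcp_rot'],s['contact_force']); print(door()); packs()"
```

```text
[0.53653517 0.12246842 0.30635515] [ 7.66767528e-01  6.41924569e-01  2.78185243e-04 -5.72413018e-04] [-0.2450114  -0.12733658 -0.63800481]
(np.float64(1.6783698003327348), np.int64(1709))
pack [344. 191.] 203 z 0.052 [ 599.6 -153.7] [20.4 41.8] 118.2
pack [344. 261.] 209 z 0.051 [ 454.1 -156.2] [20.6 41.3] 91.6
pack [424. 277.] 206 z 0.052 [ 424.9 -323.2] [21.5 41.9] 109.9
top [344. 191.] 558 [ 598.6 -152.8] [36.2 66.9] 118.2
top [344. 261.] 556 [ 455.2 -155.2] [35. 64.] 91.5
top [423. 277.] 571 [ 425.2 -321. ] [36.4 66.8] 109.8
top [495. 350.] 594 [ 275.5 -478.5] [ 73.1 111.5] 57.2
top [ 35. 413.] 445 [129.7 463.8] [ 19.4 268.6] 8.2
```

Emit:
{"op": "jog_arm", "data": {
  "increments": [
    {"dx": -0.226, "dy": -0.774, "dz": 0, "ax": 0, "ay": 0, "az": 0.124, "gripper": 0.3},
    {"dx": -0.226, "dy": -0.774, "dz": 0, "ax": 0, "ay": 0, "az": 0.124, "gripper": 0.3},
    {"dx": -0.226, "dy": -0.774, "dz": 0, "ax": 0, "ay": 0, "az": 0.124, "gripper": 0.3},
    {"dx": -0.226, "dy": -0.774, "dz": 0, "ax": 0, "ay": 0, "az": 0.124, "gripper": 0.3}
  ]
}}

```text
time: 22.3
eef_pos: [0.5094, 0.0303, 0.3061]
tcp_rot: [0.7, 0.714, 0.0, -0.001]
contact_force: [0.1, 1.3, 0.8]
opening: 0.647
finger_force: 0.0
```

Emit:
{"op": "jog_arm", "data": {
  "increments": [
    {"dx": -0.226, "dy": -0.774, "dz": -0.5, "ax": 0, "ay": 0, "az": 0, "gripper": 0.3},
    {"dx": -0.226, "dy": -0.774, "dz": -0.5, "ax": 0, "ay": 0, "az": 0, "gripper": 0.3},
    {"dx": -0.226, "dy": -0.774, "dz": -0.5, "ax": 0, "ay": 0, "az": 0, "gripper": 0.3},
    {"dx": -0.226, "dy": -0.774, "dz": -0.5, "ax": 0, "ay": 0, "az": 0, "gripper": 0.3}
  ]
}}

```text
time: 22.7
eef_pos: [0.4818, -0.0623, 0.2448]
tcp_rot: [0.7, 0.714, -0.0, -0.002]
contact_force: [0.2, -0.3, 0.0]
opening: 0.653
finger_force: 0.0
```

Emit:
{"op": "jog_arm", "data": {
  "increments": [
    {"dx": -0.226, "dy": -0.774, "dz": -0.8, "ax": 0, "ay": 0, "az": 0, "gripper": 0.3},
    {"dx": -0.226, "dy": -0.774, "dz": -0.8, "ax": 0, "ay": 0, "az": 0, "gripper": 0.3},
    {"dx": -0.226, "dy": -0.774, "dz": -0.8, "ax": 0, "ay": 0, "az": 0, "gripper": 0.3},
    {"dx": -0.226, "dy": -0.774, "dz": -0.8, "ax": 0, "ay": 0, "az": 0, "gripper": 0.3},
    {"dx": -0.226, "dy": -0.774, "dz": -0.8, "ax": 0, "ay": 0, "az": 0, "gripper": 0.3},
    {"dx": -0.226, "dy": -0.774, "dz": -0.8, "ax": 0, "ay": 0, "az": 0, "gripper": 0.3}
  ]
}}

```text
time: 23.3
eef_pos: [0.4573, -0.1549, 0.1527]
tcp_rot: [0.699, 0.715, 0.001, 0.002]
contact_force: [0.4, -0.4, 0.3]
opening: 0.65
finger_force: 0.0
```

Emit:
{"op": "jog_arm", "data": {
  "increments": [
    {"dx": -0.018, "dy": -0.006, "dz": -0.4, "ax": 0, "ay": 0, "az": 0, "gripper": 0.3},
    {"dx": -0.018, "dy": -0.006, "dz": -0.84, "ax": 0, "ay": 0, "az": 0, "gripper": 0.3},
    {"dx": -0.018, "dy": -0.006, "dz": -0.84, "ax": 0, "ay": 0, "az": 0, "gripper": 0.3},
    {"dx": -0.018, "dy": -0.006, "dz": -0.84, "ax": 0, "ay": 0, "az": 0, "gripper": -1},
    {"dx": -0.018, "dy": -0.006, "dz": -0.84, "ax": 0, "ay": 0, "az": 0, "gripper": -1},
    {"dx": -0.018, "dy": -0.006, "dz": -0.84, "ax": 0, "ay": 0, "az": 0, "gripper": -1},
    {"dx": -0.018, "dy": -0.006, "dz": -0.84, "ax": 0, "ay": 0, "az": 0, "gripper": -1},
    {"dx": -0.018, "dy": -0.006, "dz": -0.84, "ax": 0, "ay": 0, "az": 0, "gripper": -1}
  ],
  "force": 60
}}

```text
time: 24.1
eef_pos: [0.4546, -0.1572, 0.052]
tcp_rot: [0.7, 0.714, 0.001, 0.002]
contact_force: [-0.6, 1.1, 7.1]
opening: 0.407
finger_force: 62.9
```

Emit:
{"op": "jog_arm", "data": {
  "increments": [
    {"dx": 0, "dy": 0, "dz": 0.2, "ax": 0, "ay": 0, "az": 0, "gripper": -1},
    {"dx": 0, "dy": 0, "dz": 0.6, "ax": 0, "ay": 0, "az": 0, "gripper": -1},
    {"dx": 0, "dy": 0, "dz": 1, "ax": 0, "ay": 0, "az": 0, "gripper": -1},
    {"dx": 0, "dy": 0, "dz": 1, "ax": 0, "ay": 0, "az": 0, "gripper": -1},
    {"dx": 0, "dy": 0, "dz": 1, "ax": 0, "ay": 0, "az": 0, "gripper": -1}
  ]
}}

```text
time: 24.6
eef_pos: [0.4535, -0.1568, 0.1711]
tcp_rot: [0.7, 0.714, 0.0, 0.002]
contact_force: [-0.7, 0.5, -2.1]
opening: 0.409
finger_force: 62.0
```

Emit:
{"op": "jog_arm", "data": {
  "increments": [
    {"dx": 0.05, "dy": 0.96, "dz": 0.25, "ax": 0, "ay": 0, "az": -0.124, "gripper": -1},
    {"dx": 0.05, "dy": 0.96, "dz": 0.25, "ax": 0, "ay": 0, "az": -0.124, "gripper": -1},
    {"dx": 0.05, "dy": 0.96, "dz": 0.25, "ax": 0, "ay": 0, "az": -0.124, "gripper": -1},
    {"dx": 0.05, "dy": 0.96, "dz": 0.25, "ax": 0, "ay": 0, "az": -0.124, "gripper": -1}
  ]
}}

```text
time: 25.0
eef_pos: [0.4579, -0.0385, 0.1979]
tcp_rot: [0.765, 0.644, -0.001, -0.002]
contact_force: [0.3, 0.0, -2.4]
opening: 0.412
finger_force: 61.9
```

Emit:
{"op": "jog_arm", "data": {
  "increments": [
    {"dx": 0.05, "dy": 0.96, "dz": 0, "ax": 0, "ay": 0, "az": 0, "gripper": -1},
    {"dx": 0.05, "dy": 0.96, "dz": 0, "ax": 0, "ay": 0, "az": 0, "gripper": -1},
    {"dx": 0.05, "dy": 0.96, "dz": 0, "ax": 0, "ay": 0, "az": 0, "gripper": -1},
    {"dx": 0.05, "dy": 0.96, "dz": 0, "ax": 0, "ay": 0, "az": 0, "gripper": -1}
  ]
}}

```text
time: 25.4
eef_pos: [0.4637, 0.0752, 0.1971]
tcp_rot: [0.765, 0.644, -0.002, -0.002]
contact_force: [-0.1, -0.2, -3.0]
opening: 0.412
finger_force: 61.8
```

Emit:
{"op": "jog_arm", "data": {
  "increments": [
    {"dx": 0.05, "dy": 0.5, "dz": 0, "ax": 0, "ay": 0, "az": 0, "gripper": -1},
    {"dx": 0.05, "dy": 0.96, "dz": 0, "ax": 0, "ay": 0, "az": 0, "gripper": -1},
    {"dx": 0.05, "dy": 0.96, "dz": 0, "ax": 0, "ay": 0, "az": 0, "gripper": -1},
    {"dx": 0.05, "dy": 0.96, "dz": 0, "ax": 0, "ay": 0, "az": 0, "gripper": -1},
    {"dx": 0.05, "dy": 0.96, "dz": 0, "ax": 0, "ay": 0, "az": 0, "gripper": -1},
    {"dx": 0.05, "dy": 0.96, "dz": 0, "ax": 0, "ay": 0, "az": 0, "gripper": -1},
    {"dx": 0.05, "dy": 0.96, "dz": 0, "ax": 0, "ay": 0, "az": 0, "gripper": -1}
  ]
}}

```text
time: 26.1
eef_pos: [0.4712, 0.1877, 0.1993]
tcp_rot: [0.767, 0.642, -0.0, -0.0]
contact_force: [-0.8, -0.5, -2.5]
opening: 0.408
finger_force: 61.8
```

Run:
```python
from h import *
s=get_state(); print(s["eef_pos"],s["tcp_rot"],s["contact_force"],loc(s["eef_pos"]))
d=cam("side"); c=proj(d,[.471,.189,.11]).astype(int)
cv2.imwrite("pics/p6.png",cv2.resize(d["frame"][c[1]-60:c[1]+50,c[0]-60:c[0]+90],None,fx=5,fy=5,interpolation=2))
```

```text
[0.4711918  0.18772664 0.19927791] [ 7.66668353e-01  6.42043203e-01 -4.01213590e-04 -3.07229562e-05] [-0.83521331 -0.52670215 -2.54695692] [-0.05173482  0.01578275  0.19927791]
```

View pics/p6.png

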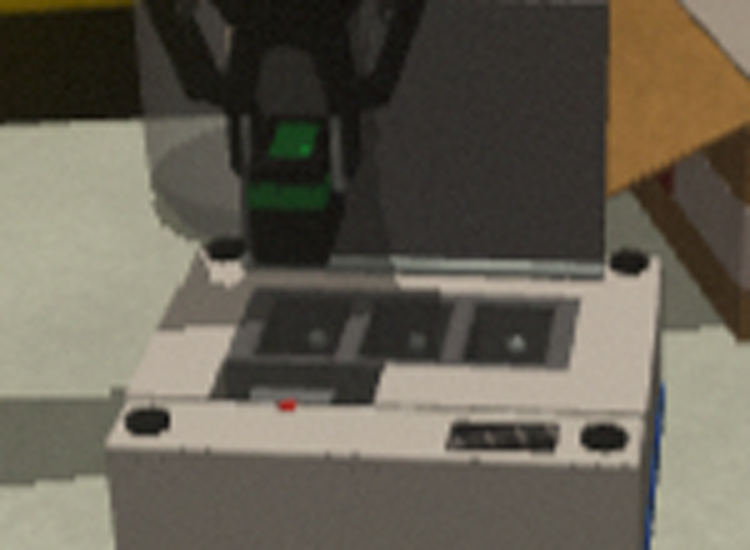

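Pack (290,190) hangs just over the first bay (300,330); x looks aligned within a couple of mm. Lowering.

Emit:
{"op": "jog_arm", "data": {
  "increments": [
    {"dx": 0, "dy": 0.004, "dz": -0.3, "ax": 0, "ay": 0, "az": 0, "gripper": -1},
    {"dx": 0, "dy": 0.004, "dz": -0.34, "ax": 0, "ay": 0, "az": 0, "gripper": -1},
    {"dx": 0, "dy": 0.004, "dz": -0.38, "ax": 0, "ay": 0, "az": 0, "gripper": -1},
    {"dx": 0, "dy": 0.004, "dz": -0.42, "ax": 0, "ay": 0, "az": 0, "gripper": -1},
    {"dx": 0, "dy": 0.004, "dz": -0.44, "ax": 0, "ay": 0, "az": 0, "gripper": -1},
    {"dx": 0, "dy": 0.004, "dz": -0.44, "ax": 0, "ay": 0, "az": 0, "gripper": -1}
  ]
}}

```text
time: 26.75
eef_pos: [0.4714, 0.1897, 0.1473]
tcp_rot: [0.766, 0.643, 0.0, 0.0]
contact_force: [-0.3, 0.8, -2.0]
opening: 0.41
finger_force: 61.6
```

Emit:
{"op": "jog_arm", "data": {
  "increments": [
    {"dx": 0, "dy": 0, "dz": -0.05, "ax": 0, "ay": 0, "az": 0, "gripper": -1},
    {"dx": 0, "dy": 0, "dz": -0.1, "ax": 0, "ay": 0, "az": 0, "gripper": -1},
    {"dx": 0, "dy": 0, "dz": -0.14, "ax": 0, "ay": 0, "az": 0, "gripper": -1},
    {"dx": 0, "dy": 0, "dz": -0.14, "ax": 0, "ay": 0, "az": 0, "gripper": -1}
  ]
}}

```text
time: 27.15
eef_pos: [0.4707, 0.1897, 0.1291]
tcp_rot: [0.766, 0.643, -0.0, -0.0]
contact_force: [0.1, 0.1, -2.7]
opening: 0.406
finger_force: 61.9
```

Emit:
{"op": "jog_arm", "data": {
  "increments": [
    {"dx": 0, "dy": 0, "dz": 0, "ax": 0, "ay": 0, "az": 0, "gripper": 0.2},
    {"dx": 0, "dy": 0, "dz": 0, "ax": 0, "ay": 0, "az": 0, "gripper": 0.2},
    {"dx": 0, "dy": 0, "dz": 0, "ax": 0, "ay": 0, "az": 0, "gripper": 0.2},
    {"dx": 0, "dy": 0, "dz": 0.2, "ax": 0, "ay": 0, "az": 0, "gripper": 0.2},
    {"dx": 0, "dy": 0, "dz": 0.5, "ax": 0, "ay": 0, "az": 0, "gripper": 0.2},
    {"dx": 0, "dy": 0, "dz": 0.5, "ax": 0, "ay": 0, "az": 0, "gripper": -1},
    {"dx": 0, "dy": 0, "dz": 0.5, "ax": 0, "ay": 0, "az": 0, "gripper": -1},
    {"dx": 0, "dy": 0, "dz": 0.5, "ax": 0, "ay": 0, "az": 0, "gripper": -1},
    {"dx": 0, "dy": 0, "dz": 0.5, "ax": 0, "ay": 0, "az": 0, "gripper": -1},
    {"dx": 0, "dy": 0, "dz": 0.5, "ax": 0, "ay": 0, "az": 0, "gripper": -1}
  ]
}}

```text
time: 28.15
eef_pos: [0.4705, 0.1895, 0.1889]
tcp_rot: [0.766, 0.643, -0.001, -0.001]
contact_force: [-0.3, 1.1, -0.6]
opening: -0.004
finger_force: 0.0
```

Emit:
{"op": "jog_arm", "data": {
  "increments": [
    {"dx": 0, "dy": 0, "dz": -0.1, "ax": 0, "ay": 0, "az": 0, "gripper": -1},
    {"dx": 0, "dy": 0, "dz": -0.2, "ax": 0, "ay": 0, "az": 0, "gripper": -1},
    {"dx": 0, "dy": 0, "dz": -0.27, "ax": 0, "ay": 0, "az": 0, "gripper": -1},
    {"dx": 0, "dy": 0, "dz": -0.34, "ax": 0, "ay": 0, "az": 0, "gripper": -1},
    {"dx": 0, "dy": 0, "dz": -0.41, "ax": 0, "ay": 0, "az": 0, "gripper": -1},
    {"dx": 0, "dy": 0, "dz": -0.48, "ax": 0, "ay": 0, "az": 0, "gripper": -1},
    {"dx": 0, "dy": 0, "dz": -0.53, "ax": 0, "ay": 0, "az": 0, "gripper": -1},
    {"dx": 0, "dy": 0, "dz": -0.55, "ax": 0, "ay": 0, "az": 0, "gripper": -1},
    {"dx": 0, "dy": 0, "dz": -0.55, "ax": 0, "ay": 0, "az": 0, "gripper": -1}
  ]
}}

```text
time: 29.05
eef_pos: [0.4713, 0.1896, 0.1251]
tcp_rot: [0.766, 0.643, -0.001, -0.0]
contact_force: [-2.4, -1.8, 6.8]
opening: -0.002
finger_force: 3.4
```

Emit:
{"op": "jog_arm", "data": {
  "increments": [
    {"dx": 0, "dy": 0, "dz": -0.025, "ax": 0, "ay": 0, "az": 0, "gripper": -1},
    {"dx": 0, "dy": 0, "dz": -0.025, "ax": 0, "ay": 0, "az": 0, "gripper": -1}
  ]
}}

```text
time: 29.25
eef_pos: [0.4718, 0.1896, 0.1252]
tcp_rot: [0.766, 0.643, -0.001, 0.0]
contact_force: [-9.7, -4.2, 20.9]
opening: 0.004
finger_force: 10.6
```

Emit:
{"op": "jog_arm", "data": {
  "increments": [
    {"dx": 0, "dy": 0, "dz": 0.3, "ax": 0, "ay": 0, "az": 0, "gripper": -1},
    {"dx": 0, "dy": -0.5, "dz": 0.9, "ax": 0, "ay": 0, "az": 0, "gripper": 0.3},
    {"dx": 0, "dy": -0.9, "dz": 0.9, "ax": 0, "ay": 0, "az": 0, "gripper": 0.3},
    {"dx": 0, "dy": -0.9, "dz": 0.9, "ax": 0, "ay": 0, "az": 0, "gripper": 0.3},
    {"dx": 0, "dy": -0.9, "dz": 0.9, "ax": 0, "ay": 0, "az": 0, "gripper": 0.3},
    {"dx": 0, "dy": -0.9, "dz": 0.9, "ax": 0, "ay": 0, "az": 0, "gripper": 0.3}
  ]
}}

```text
time: 29.85
eef_pos: [0.4712, 0.0814, 0.2291]
tcp_rot: [0.767, 0.642, 0.001, -0.0]
contact_force: [0.2, 0.1, 1.1]
opening: 0.648
finger_force: 0.0
```

```bash
python3 -c "
from h import *
s=get_state(); print(s['eef_pos'],s['tcp_rot']);packs();packs('side')"
```

```text
[0.47119705 0.08138511 0.22913294] [ 7.66581204e-01  6.42147182e-01  5.02246293e-04 -4.14550002e-05]
pack [344. 191.] 203 z 0.052 [ 599.2 -154. ] [21.3 41.8] 118.2
pack [424. 277.] 203 z 0.052 [ 424.8 -323. ] [21.5 41.3] 109.9
top [344. 191.] 557 [ 598.8 -153.2] [36.2 66. ] 118.2
top [184. 198.] 553 [575.2 178.1] [38.9 62.5] 80.3
top [424. 277.] 562 [ 425.1 -320.7] [36.4 67.5] 109.8
top [495. 350.] 585 [ 275.9 -478.9] [ 73.1 111.3] 57.9
top [ 35. 412.] 452 [129.8 463.8] [ 19.8 268.3] 8.1
pack [357. 270.] 121 z 0.053 [ 598.1 -157.3] [20.4 40.8] 118.9
pack [268. 333.] 185 z 0.053 [ 423.  -326.1] [19.  40.5] 109.0
top [173.  59.] 440 [ -98.1 1741.7] [ 98.3 811.7] 179.0
top [168. 159.] 451 [111.8 456.8] [ 41.9 301. ] 6.1
top [436. 189.] 589 [838.5 171.3] [172.8 178.9] 45.2
top [304. 222.] 533 [497.3  45.1] [ 30.3 248. ] 169.4
top [357. 271.] 458 [ 596.6 -162.5] [44.6 76.1] 118.9
top [268. 335.] 668 [ 423.3 -330.5] [38.7 76.6] 109.7
```

Emit:
{"op": "jog_arm", "data": {
  "increments": [
    {"dx": 0.533, "dy": -0.98, "dz": 0, "ax": 0, "ay": 0, "az": 0.25, "gripper": 0.3},
    {"dx": 0.533, "dy": -0.98, "dz": 0, "ax": 0, "ay": 0, "az": 0.25, "gripper": 0.3},
    {"dx": 0.533, "dy": -0.98, "dz": 0, "ax": 0, "ay": 0, "az": 0.25, "gripper": 0.3},
    {"dx": 0.533, "dy": -0.98, "dz": 0, "ax": 0, "ay": 0, "az": 0.25, "gripper": 0.3}
  ]
}}

```text
time: 30.35
eef_pos: [0.5366, -0.0382, 0.2279]
tcp_rot: [0.626, 0.78, -0.001, -0.0]
contact_force: [-0.2, 0.1, -0.0]
opening: 0.652
finger_force: 0.0
```

Emit:
{"op": "jog_arm", "data": {
  "increments": [
    {"dx": 0.533, "dy": -0.98, "dz": 0, "ax": 0, "ay": 0, "az": 0.177, "gripper": 0.3},
    {"dx": 0.533, "dy": -0.98, "dz": 0, "ax": 0, "ay": 0, "az": 0.177, "gripper": 0.3},
    {"dx": 0.533, "dy": -0.98, "dz": -0.3, "ax": 0, "ay": 0, "az": 0.177, "gripper": 0.3},
    {"dx": 0.533, "dy": -0.98, "dz": -0.65, "ax": 0, "ay": 0, "az": 0.177, "gripper": 0.3},
    {"dx": 0.533, "dy": -0.98, "dz": -0.65, "ax": 0, "ay": 0, "az": 0.177, "gripper": 0.3},
    {"dx": 0.533, "dy": -0.98, "dz": -0.65, "ax": 0, "ay": 0, "az": 0.177, "gripper": 0.3}
  ]
}}

```text
time: 30.95
eef_pos: [0.5981, -0.1515, 0.1495]
tcp_rot: [0.511, 0.859, -0.0, -0.002]
contact_force: [-0.0, -1.2, 0.7]
opening: 0.655
finger_force: 0.0
```

```bash
python3 -c "
from h import *
s=get_state(); print(s['eef_pos'],s['tcp_rot']);packs('side')"|head -3
```

```text
[ 0.59814639 -0.15150448  0.14953711] [ 5.11243821e-01  8.59432784e-01 -1.04967149e-04 -2.24368717e-03]
pack [290. 177.] 63 z 0.101 [469.9 185.1] [20.3 41.4] 81.3
pack [357. 270.] 114 z 0.053 [ 598.3 -157.9] [20.7 39.6] 118.9
```

Emit:
{"op": "jog_arm", "data": {
  "increments": [
    {"dx": 0.007, "dy": -0.015, "dz": -0.4, "ax": 0, "ay": 0, "az": 0, "gripper": 0.3},
    {"dx": 0.007, "dy": -0.015, "dz": -0.81, "ax": 0, "ay": 0, "az": 0, "gripper": 0.3},
    {"dx": 0.007, "dy": -0.015, "dz": -0.81, "ax": 0, "ay": 0, "az": 0, "gripper": 0.3},
    {"dx": 0.007, "dy": -0.015, "dz": -0.81, "ax": 0, "ay": 0, "az": 0, "gripper": -1},
    {"dx": 0.007, "dy": -0.015, "dz": -0.81, "ax": 0, "ay": 0, "az": 0, "gripper": -1},
    {"dx": 0.007, "dy": -0.015, "dz": -0.81, "ax": 0, "ay": 0, "az": 0, "gripper": -1},
    {"dx": 0.007, "dy": -0.015, "dz": -0.81, "ax": 0, "ay": 0, "az": 0, "gripper": -1},
    {"dx": 0.007, "dy": -0.015, "dz": -0.81, "ax": 0, "ay": 0, "az": 0, "gripper": -1}
  ]
}}

```text
time: 31.8
eef_pos: [0.602, -0.156, 0.0576]
tcp_rot: [0.512, 0.859, 0.001, 0.003]
contact_force: [-0.9, 0.3, 6.9]
opening: 0.405
finger_force: 66.1
```

Emit:
{"op": "jog_arm", "data": {
  "increments": [
    {"dx": 0, "dy": 0, "dz": 0.2, "ax": 0, "ay": 0, "az": 0, "gripper": -1},
    {"dx": 0, "dy": 0, "dz": 0.6, "ax": 0, "ay": 0, "az": 0, "gripper": -1},
    {"dx": 0, "dy": 0, "dz": 1, "ax": 0, "ay": 0, "az": 0, "gripper": -1},
    {"dx": 0, "dy": 0, "dz": 1, "ax": 0, "ay": 0, "az": 0, "gripper": -1},
    {"dx": 0, "dy": 0, "dz": 1, "ax": 0, "ay": 0, "az": 0, "gripper": -1}
  ]
}}

```text
time: 32.3
eef_pos: [0.6007, -0.1557, 0.1763]
tcp_rot: [0.512, 0.859, 0.0, 0.002]
contact_force: [-0.5, -0.7, -2.9]
opening: 0.403
finger_force: 65.0
```

Emit:
{"op": "jog_arm", "data": {
  "increments": [
    {"dx": -0.219, "dy": 0.927, "dz": 0.22, "ax": 0, "ay": 0, "az": -0.2, "gripper": -1},
    {"dx": -0.219, "dy": 0.927, "dz": 0.22, "ax": 0, "ay": 0, "az": -0.2, "gripper": -1},
    {"dx": -0.219, "dy": 0.927, "dz": 0.22, "ax": 0, "ay": 0, "az": -0.2, "gripper": -1},
    {"dx": -0.219, "dy": 0.927, "dz": 0.22, "ax": 0, "ay": 0, "az": -0.2, "gripper": -1}
  ]
}}

```text
time: 32.7
eef_pos: [0.5718, -0.0414, 0.1984]
tcp_rot: [0.639, 0.77, -0.001, -0.002]
contact_force: [0.8, -0.1, -2.3]
opening: 0.402
finger_force: 65.0
```

Emit:
{"op": "jog_arm", "data": {
  "increments": [
    {"dx": -0.219, "dy": 0.927, "dz": 0, "ax": 0, "ay": 0, "az": -0.227, "gripper": -1},
    {"dx": -0.219, "dy": 0.927, "dz": 0, "ax": 0, "ay": 0, "az": -0.227, "gripper": -1},
    {"dx": -0.219, "dy": 0.927, "dz": 0, "ax": 0, "ay": 0, "az": -0.227, "gripper": -1},
    {"dx": -0.219, "dy": 0.927, "dz": 0, "ax": 0, "ay": 0, "az": -0.227, "gripper": -1}
  ]
}}

```text
time: 33.1
eef_pos: [0.5456, 0.0688, 0.1979]
tcp_rot: [0.765, 0.644, -0.002, -0.002]
contact_force: [0.3, -0.7, -1.9]
opening: 0.408
finger_force: 65.1
```

Emit:
{"op": "jog_arm", "data": {
  "increments": [
    {"dx": -0.219, "dy": 0.5, "dz": 0, "ax": 0, "ay": 0, "az": 0, "gripper": -1},
    {"dx": -0.219, "dy": 0.927, "dz": 0, "ax": 0, "ay": 0, "az": 0, "gripper": -1},
    {"dx": -0.219, "dy": 0.927, "dz": 0, "ax": 0, "ay": 0, "az": 0, "gripper": -1},
    {"dx": -0.219, "dy": 0.927, "dz": 0, "ax": 0, "ay": 0, "az": 0, "gripper": -1},
    {"dx": -0.219, "dy": 0.927, "dz": 0, "ax": 0, "ay": 0, "az": 0, "gripper": -1},
    {"dx": -0.219, "dy": 0.927, "dz": 0, "ax": 0, "ay": 0, "az": 0, "gripper": -1},
    {"dx": -0.219, "dy": 0.927, "dz": 0, "ax": 0, "ay": 0, "az": 0, "gripper": -1}
  ]
}}

```text
time: 33.8
eef_pos: [0.5215, 0.1769, 0.2]
tcp_rot: [0.767, 0.642, -0.0, 0.0]
contact_force: [-0.5, -0.7, -2.7]
opening: 0.407
finger_force: 65.0
```

```bash
python3 -c "
from h import *
s=get_state(); print(s['eef_pos'],s['tcp_rot']);packs('side')"|head -4
```

```text
[0.52145226 0.17687399 0.20004679] [ 7.66581354e-01  6.42147139e-01 -2.64625169e-04  9.50656183e-05]
pack [268. 333.] 185 z 0.053 [ 423. -326.] [19.  40.5] 109.0
top [184.  59.] 539 [ -36.6 1742.7] [100.9 961.7] 179.4
top [168. 159.] 453 [112.2 457.2] [ 46.9 301.2] 7.3
```

Emit:
{"op": "jog_arm", "data": {
  "increments": [
    {"dx": 0.004, "dy": 0.008, "dz": -0.25, "ax": 0, "ay": 0, "az": 0, "gripper": -1},
    {"dx": 0.004, "dy": 0.008, "dz": -0.3, "ax": 0, "ay": 0, "az": 0, "gripper": -1},
    {"dx": 0.004, "dy": 0.008, "dz": -0.34, "ax": 0, "ay": 0, "az": 0, "gripper": -1},
    {"dx": 0.004, "dy": 0.008, "dz": -0.38, "ax": 0, "ay": 0, "az": 0, "gripper": -1},
    {"dx": 0.004, "dy": 0.008, "dz": -0.4, "ax": 0, "ay": 0, "az": 0, "gripper": -1},
    {"dx": 0.004, "dy": 0.008, "dz": -0.4, "ax": 0, "ay": 0, "az": 0, "gripper": -1}
  ]
}}

```text
time: 34.45
eef_pos: [0.5217, 0.1793, 0.1525]
tcp_rot: [0.766, 0.643, 0.0, 0.0]
contact_force: [-1.1, -0.4, -2.8]
opening: 0.408
finger_force: 64.9
```

In the bay. Down to the balls, release, shut and push.

Emit:
{"op": "jog_arm", "data": {
  "increments": [
    {"dx": 0, "dy": 0, "dz": -0.05, "ax": 0, "ay": 0, "az": 0, "gripper": -1},
    {"dx": 0, "dy": 0, "dz": -0.1, "ax": 0, "ay": 0, "az": 0, "gripper": -1},
    {"dx": 0, "dy": 0, "dz": -0.14, "ax": 0, "ay": 0, "az": 0, "gripper": -1},
    {"dx": 0, "dy": 0, "dz": -0.14, "ax": 0, "ay": 0, "az": 0, "gripper": -1}
  ]
}}

```text
time: 34.85
eef_pos: [0.5208, 0.1791, 0.1343]
tcp_rot: [0.766, 0.643, -0.001, -0.0]
contact_force: [-0.7, 0.2, -1.6]
opening: 0.407
finger_force: 65.1
```

Emit:
{"op": "jog_arm", "data": {
  "increments": [
    {"dx": 0, "dy": 0, "dz": 0, "ax": 0, "ay": 0, "az": 0, "gripper": 0.2},
    {"dx": 0, "dy": 0, "dz": 0, "ax": 0, "ay": 0, "az": 0, "gripper": 0.2},
    {"dx": 0, "dy": 0, "dz": 0, "ax": 0, "ay": 0, "az": 0, "gripper": 0.2},
    {"dx": 0, "dy": 0, "dz": 0.2, "ax": 0, "ay": 0, "az": 0, "gripper": 0.2},
    {"dx": 0, "dy": 0, "dz": 0.45, "ax": 0, "ay": 0, "az": 0, "gripper": 0.2},
    {"dx": 0, "dy": 0, "dz": 0.45, "ax": 0, "ay": 0, "az": 0, "gripper": -1},
    {"dx": 0, "dy": 0, "dz": 0.45, "ax": 0, "ay": 0, "az": 0, "gripper": -1},
    {"dx": 0, "dy": 0, "dz": 0.45, "ax": 0, "ay": 0, "az": 0, "gripper": -1},
    {"dx": 0, "dy": 0, "dz": 0.45, "ax": 0, "ay": 0, "az": 0, "gripper": -1},
    {"dx": 0, "dy": 0, "dz": 0.45, "ax": 0, "ay": 0, "az": 0, "gripper": -1}
  ]
}}

```text
time: 35.85
eef_pos: [0.5209, 0.1792, 0.1882]
tcp_rot: [0.766, 0.643, -0.001, -0.001]
contact_force: [0.1, -0.3, 0.4]
opening: -0.001
finger_force: 0.0
```

Emit:
{"op": "jog_arm", "data": {
  "increments": [
    {"dx": 0.005, "dy": 0.012, "dz": -0.1, "ax": 0, "ay": 0, "az": 0, "gripper": -1},
    {"dx": 0.005, "dy": 0.012, "dz": -0.2, "ax": 0, "ay": 0, "az": 0, "gripper": -1},
    {"dx": 0.005, "dy": 0.012, "dz": -0.27, "ax": 0, "ay": 0, "az": 0, "gripper": -1},
    {"dx": 0.005, "dy": 0.012, "dz": -0.34, "ax": 0, "ay": 0, "az": 0, "gripper": -1},
    {"dx": 0.005, "dy": 0.012, "dz": -0.41, "ax": 0, "ay": 0, "az": 0, "gripper": -1},
    {"dx": 0.005, "dy": 0.012, "dz": -0.48, "ax": 0, "ay": 0, "az": 0, "gripper": -1},
    {"dx": 0.005, "dy": 0.012, "dz": -0.53, "ax": 0, "ay": 0, "az": 0, "gripper": -1},
    {"dx": 0.005, "dy": 0.012, "dz": -0.565, "ax": 0, "ay": 0, "az": 0, "gripper": -1},
    {"dx": 0.005, "dy": 0.012, "dz": -0.565, "ax": 0, "ay": 0, "az": 0, "gripper": -1}
  ]
}}

```text
time: 36.75
eef_pos: [0.5233, 0.1807, 0.1252]
tcp_rot: [0.766, 0.643, 0.0, 0.001]
contact_force: [-5.2, -1.1, 16.0]
opening: -0.001
finger_force: 7.5
```

Emit:
{"op": "jog_arm", "data": {
  "increments": [
    {"dx": 0, "dy": 0, "dz": 0.3, "ax": 0, "ay": 0, "az": 0, "gripper": -1},
    {"dx": 0, "dy": -0.5, "dz": 0.9, "ax": 0, "ay": 0, "az": 0, "gripper": 0.3},
    {"dx": 0, "dy": -0.9, "dz": 0.9, "ax": 0, "ay": 0, "az": 0, "gripper": 0.3},
    {"dx": 0, "dy": -0.9, "dz": 0.9, "ax": 0, "ay": 0, "az": 0, "gripper": 0.3},
    {"dx": 0, "dy": -0.9, "dz": 0.9, "ax": 0, "ay": 0, "az": 0, "gripper": 0.3},
    {"dx": 0, "dy": -0.9, "dz": 0.9, "ax": 0, "ay": 0, "az": 0, "gripper": 0.3}
  ]
}}

```text
time: 37.35
eef_pos: [0.5221, 0.0724, 0.2296]
tcp_rot: [0.767, 0.642, 0.0, -0.0]
contact_force: [0.1, -1.0, -0.3]
opening: 0.646
finger_force: 0.0
```

```bash
python3 -c "
from h import *
s=get_state(); print(s['eef_pos'],s['tcp_rot']);packs();packs('side')"|grep pack
```

```text
pack [173. 248.] 158 z 0.1 [471.6 185.2] [19.7 32.1] 80.2
pack [424. 277.] 202 z 0.052 [ 425.1 -322.8] [20.8 41.3] 109.9
pack [268. 332.] 184 z 0.053 [ 423.  -326.2] [19.  40.3] 109.0
```

Emit:
{"op": "jog_arm", "data": {
  "increments": [
    {"dx": -0.202, "dy": -0.822, "dz": 0, "ax": 0, "ay": 0, "az": 0.166, "gripper": 0.3},
    {"dx": -0.202, "dy": -0.822, "dz": 0, "ax": 0, "ay": 0, "az": 0.166, "gripper": 0.3},
    {"dx": -0.202, "dy": -0.822, "dz": 0, "ax": 0, "ay": 0, "az": 0.166, "gripper": 0.3},
    {"dx": -0.202, "dy": -0.822, "dz": 0, "ax": 0, "ay": 0, "az": 0.166, "gripper": 0.3}
  ]
}}

```text
time: 37.85
eef_pos: [0.4974, -0.0259, 0.2286]
tcp_rot: [0.677, 0.736, -0.0, -0.001]
contact_force: [-0.3, 0.7, 0.0]
opening: 0.654
finger_force: 0.0
```

Emit:
{"op": "jog_arm", "data": {
  "increments": [
    {"dx": -0.202, "dy": -0.822, "dz": 0, "ax": 0, "ay": 0, "az": 0.165, "gripper": 0.3},
    {"dx": -0.202, "dy": -0.822, "dz": 0, "ax": 0, "ay": 0, "az": 0.165, "gripper": 0.3},
    {"dx": -0.202, "dy": -0.822, "dz": 0, "ax": 0, "ay": 0, "az": 0.165, "gripper": 0.3},
    {"dx": -0.202, "dy": -0.822, "dz": 0, "ax": 0, "ay": 0, "az": 0.165, "gripper": 0.3}
  ]
}}

```text
time: 38.25
eef_pos: [0.4738, -0.1242, 0.2292]
tcp_rot: [0.576, 0.817, 0.0, -0.001]
contact_force: [0.2, 0.2, 0.2]
opening: 0.649
finger_force: 0.0
```

Emit:
{"op": "jog_arm", "data": {
  "increments": [
    {"dx": -0.202, "dy": -0.822, "dz": -0.1, "ax": 0, "ay": 0, "az": 0, "gripper": 0.3},
    {"dx": -0.202, "dy": -0.822, "dz": -0.1, "ax": 0, "ay": 0, "az": 0, "gripper": 0.3},
    {"dx": -0.202, "dy": -0.822, "dz": -0.1, "ax": 0, "ay": 0, "az": 0, "gripper": 0.3},
    {"dx": -0.202, "dy": -0.822, "dz": -0.1, "ax": 0, "ay": 0, "az": 0, "gripper": 0.3}
  ]
}}

```text
time: 38.65
eef_pos: [0.4498, -0.2221, 0.2171]
tcp_rot: [0.576, 0.818, 0.001, -0.001]
contact_force: [-0.4, -0.5, -0.0]
opening: 0.65
finger_force: 0.0
```

Emit:
{"op": "jog_arm", "data": {
  "increments": [
    {"dx": -0.202, "dy": -0.822, "dz": 0, "ax": 0, "ay": 0, "az": 0, "gripper": 0.3},
    {"dx": -0.202, "dy": -0.822, "dz": 0, "ax": 0, "ay": 0, "az": 0, "gripper": 0.3},
    {"dx": -0.202, "dy": -0.822, "dz": -0.3, "ax": 0, "ay": 0, "az": 0, "gripper": 0.3},
    {"dx": -0.202, "dy": -0.822, "dz": -0.55, "ax": 0, "ay": 0, "az": 0, "gripper": 0.3},
    {"dx": -0.202, "dy": -0.822, "dz": -0.55, "ax": 0, "ay": 0, "az": 0, "gripper": 0.3},
    {"dx": -0.202, "dy": -0.822, "dz": -0.55, "ax": 0, "ay": 0, "az": 0, "gripper": 0.3}
  ]
}}

```text
time: 39.25
eef_pos: [0.4261, -0.3199, 0.1517]
tcp_rot: [0.574, 0.819, 0.0, -0.001]
contact_force: [0.1, 0.4, -0.5]
opening: 0.652
finger_force: 0.0
```

```bash
python3 -c "
from h import *
s=get_state(); print(s['eef_pos'],s['tcp_rot']);packs();packs('side')"|egrep "pack|0\."
```

```text
[ 0.42611673 -0.3199378   0.15167676] [ 5.74173575e-01  8.18733275e-01  3.91989769e-04 -6.13462655e-04]
pack [176. 223.] 226 z 0.1 [521.3 180.8] [20.9 41.7] 80.3
pack [171. 248.] 228 z 0.1 [471.8 189.8] [21.2 41.4] 80.9
pack [290. 178.] 66 z 0.101 [469.9 185.1] [20.3 41.5] 81.3
pack [268. 333.] 177 z 0.053 [ 423.8 -327. ] [19.3 38.3] 110.0
top [436. 189.] 580 [840.  167.9] [167.7 180.6] 83.9
top [268. 335.] 663 [ 423.4 -330.1] [38.4 75.9] 109.4
```

Emit:
{"op": "jog_arm", "data": {
  "increments": [
    {"dx": -0.01, "dy": -0.015, "dz": -0.4, "ax": 0, "ay": 0, "az": 0, "gripper": 0.3},
    {"dx": -0.01, "dy": -0.015, "dz": -0.82, "ax": 0, "ay": 0, "az": 0, "gripper": 0.3},
    {"dx": -0.01, "dy": -0.015, "dz": -0.82, "ax": 0, "ay": 0, "az": 0, "gripper": 0.3},
    {"dx": -0.01, "dy": -0.015, "dz": -0.82, "ax": 0, "ay": 0, "az": 0, "gripper": -1},
    {"dx": -0.01, "dy": -0.015, "dz": -0.82, "ax": 0, "ay": 0, "az": 0, "gripper": -1},
    {"dx": -0.01, "dy": -0.015, "dz": -0.82, "ax": 0, "ay": 0, "az": 0, "gripper": -1},
    {"dx": -0.01, "dy": -0.015, "dz": -0.82, "ax": 0, "ay": 0, "az": 0, "gripper": -1},
    {"dx": -0.01, "dy": -0.015, "dz": -0.82, "ax": 0, "ay": 0, "az": 0, "gripper": -1}
  ]
}}

```text
time: 40.15
eef_pos: [0.4254, -0.325, 0.0563]
tcp_rot: [0.575, 0.818, -0.0, 0.002]
contact_force: [-0.2, 1.3, 8.0]
opening: 0.405
finger_force: 65.8
```

Emit:
{"op": "jog_arm", "data": {
  "increments": [
    {"dx": 0, "dy": 0, "dz": 0.2, "ax": 0, "ay": 0, "az": 0, "gripper": -1},
    {"dx": 0, "dy": 0, "dz": 0.6, "ax": 0, "ay": 0, "az": 0, "gripper": -1},
    {"dx": 0, "dy": 0, "dz": 1, "ax": 0, "ay": 0, "az": 0, "gripper": -1},
    {"dx": 0, "dy": 0, "dz": 1, "ax": 0, "ay": 0, "az": 0, "gripper": -1},
    {"dx": 0, "dy": 0, "dz": 1, "ax": 0, "ay": 0, "az": 0, "gripper": -1}
  ]
}}

```text
time: 40.65
eef_pos: [0.4243, -0.324, 0.1748]
tcp_rot: [0.575, 0.818, -0.0, 0.002]
contact_force: [-0.5, 0.6, -4.4]
opening: 0.41
finger_force: 64.6
```

Emit:
{"op": "jog_arm", "data": {
  "increments": [
    {"dx": 0.248, "dy": 0.822, "dz": 0.22, "ax": 0, "ay": 0, "az": -0.166, "gripper": -1},
    {"dx": 0.248, "dy": 0.822, "dz": 0.22, "ax": 0, "ay": 0, "az": -0.166, "gripper": -1},
    {"dx": 0.248, "dy": 0.822, "dz": 0.22, "ax": 0, "ay": 0, "az": -0.166, "gripper": -1},
    {"dx": 0.248, "dy": 0.822, "dz": 0.22, "ax": 0, "ay": 0, "az": -0.166, "gripper": -1}
  ]
}}

```text
time: 41.05
eef_pos: [0.4531, -0.2229, 0.1977]
tcp_rot: [0.675, 0.738, -0.0, -0.002]
contact_force: [0.7, -0.2, -3.0]
opening: 0.411
finger_force: 64.6
```

Emit:
{"op": "jog_arm", "data": {
  "increments": [
    {"dx": 0.248, "dy": 0.822, "dz": 0, "ax": 0, "ay": 0, "az": -0.165, "gripper": -1},
    {"dx": 0.248, "dy": 0.822, "dz": 0, "ax": 0, "ay": 0, "az": -0.165, "gripper": -1},
    {"dx": 0.248, "dy": 0.822, "dz": 0, "ax": 0, "ay": 0, "az": -0.165, "gripper": -1},
    {"dx": 0.248, "dy": 0.822, "dz": 0, "ax": 0, "ay": 0, "az": -0.165, "gripper": -1}
  ]
}}

```text
time: 41.45
eef_pos: [0.4828, -0.1257, 0.1979]
tcp_rot: [0.765, 0.644, -0.001, -0.001]
contact_force: [-1.3, -0.2, -3.4]
opening: 0.406
finger_force: 64.6
```

Emit:
{"op": "jog_arm", "data": {
  "increments": [
    {"dx": 0.248, "dy": 0.822, "dz": 0, "ax": 0, "ay": 0, "az": 0, "gripper": -1},
    {"dx": 0.248, "dy": 0.822, "dz": 0, "ax": 0, "ay": 0, "az": 0, "gripper": -1},
    {"dx": 0.248, "dy": 0.822, "dz": 0, "ax": 0, "ay": 0, "az": 0, "gripper": -1},
    {"dx": 0.248, "dy": 0.822, "dz": 0, "ax": 0, "ay": 0, "az": 0, "gripper": -1}
  ]
}}

```text
time: 41.85
eef_pos: [0.5131, -0.0284, 0.1987]
tcp_rot: [0.765, 0.644, -0.001, -0.0]
contact_force: [-1.0, -0.6, -2.4]
opening: 0.407
finger_force: 64.5
```

Emit:
{"op": "jog_arm", "data": {
  "increments": [
    {"dx": 0.248, "dy": 0.822, "dz": 0, "ax": 0, "ay": 0, "az": 0, "gripper": -1},
    {"dx": 0.248, "dy": 0.822, "dz": 0, "ax": 0, "ay": 0, "az": 0, "gripper": -1},
    {"dx": 0.248, "dy": 0.822, "dz": 0, "ax": 0, "ay": 0, "az": 0, "gripper": -1},
    {"dx": 0.248, "dy": 0.822, "dz": 0, "ax": 0, "ay": 0, "az": 0, "gripper": -1}
  ]
}}

```text
time: 42.25
eef_pos: [0.5431, 0.0697, 0.199]
tcp_rot: [0.766, 0.643, -0.001, 0.0]
contact_force: [-0.2, -1.3, -2.7]
opening: 0.402
finger_force: 64.5
```

Emit:
{"op": "jog_arm", "data": {
  "increments": [
    {"dx": 0.248, "dy": 0.5, "dz": 0, "ax": 0, "ay": 0, "az": 0, "gripper": -1},
    {"dx": 0.248, "dy": 0.822, "dz": 0, "ax": 0, "ay": 0, "az": 0, "gripper": -1},
    {"dx": 0.248, "dy": 0.822, "dz": 0, "ax": 0, "ay": 0, "az": 0, "gripper": -1},
    {"dx": 0.248, "dy": 0.822, "dz": 0, "ax": 0, "ay": 0, "az": 0, "gripper": -1},
    {"dx": 0.248, "dy": 0.822, "dz": 0, "ax": 0, "ay": 0, "az": 0, "gripper": -1},
    {"dx": 0.248, "dy": 0.822, "dz": 0, "ax": 0, "ay": 0, "az": 0, "gripper": -1},
    {"dx": 0.248, "dy": 0.822, "dz": 0, "ax": 0, "ay": 0, "az": 0, "gripper": -1}
  ]
}}

```text
time: 42.95
eef_pos: [0.5728, 0.168, 0.1997]
tcp_rot: [0.767, 0.642, -0.0, 0.0]
contact_force: [-0.5, -0.1, -2.8]
opening: 0.405
finger_force: 64.5
```

Emit:
{"op": "jog_arm", "data": {
  "increments": [
    {"dx": 0.004, "dy": 0.008, "dz": -0.25, "ax": 0, "ay": 0, "az": 0, "gripper": -1},
    {"dx": 0.004, "dy": 0.008, "dz": -0.3, "ax": 0, "ay": 0, "az": 0, "gripper": -1},
    {"dx": 0.004, "dy": 0.008, "dz": -0.34, "ax": 0, "ay": 0, "az": 0, "gripper": -1},
    {"dx": 0.004, "dy": 0.008, "dz": -0.38, "ax": 0, "ay": 0, "az": 0, "gripper": -1},
    {"dx": 0.004, "dy": 0.008, "dz": -0.4, "ax": 0, "ay": 0, "az": 0, "gripper": -1},
    {"dx": 0.004, "dy": 0.008, "dz": -0.4, "ax": 0, "ay": 0, "az": 0, "gripper": -1}
  ]
}}

```text
time: 43.55
eef_pos: [0.5734, 0.1706, 0.152]
tcp_rot: [0.766, 0.643, 0.0, 0.0]
contact_force: [0.3, -0.0, -3.3]
opening: 0.403
finger_force: 64.4
```

Emit:
{"op": "jog_arm", "data": {
  "increments": [
    {"dx": 0, "dy": 0, "dz": -0.05, "ax": 0, "ay": 0, "az": 0, "gripper": -1},
    {"dx": 0, "dy": 0, "dz": -0.1, "ax": 0, "ay": 0, "az": 0, "gripper": -1},
    {"dx": 0, "dy": 0, "dz": -0.14, "ax": 0, "ay": 0, "az": 0, "gripper": -1},
    {"dx": 0, "dy": 0, "dz": -0.14, "ax": 0, "ay": 0, "az": 0, "gripper": -1}
  ]
}}

```text
time: 43.95
eef_pos: [0.5725, 0.1704, 0.1335]
tcp_rot: [0.766, 0.643, -0.001, -0.001]
contact_force: [-0.3, 0.6, -3.1]
opening: 0.404
finger_force: 64.4
```

Emit:
{"op": "jog_arm", "data": {
  "increments": [
    {"dx": 0, "dy": 0, "dz": 0, "ax": 0, "ay": 0, "az": 0, "gripper": 0.2},
    {"dx": 0, "dy": 0, "dz": 0, "ax": 0, "ay": 0, "az": 0, "gripper": 0.2},
    {"dx": 0, "dy": 0, "dz": 0, "ax": 0, "ay": 0, "az": 0, "gripper": 0.2},
    {"dx": 0, "dy": 0, "dz": 0.2, "ax": 0, "ay": 0, "az": 0, "gripper": 0.2},
    {"dx": 0, "dy": 0, "dz": 0.45, "ax": 0, "ay": 0, "az": 0, "gripper": 0.2},
    {"dx": 0, "dy": 0, "dz": 0.45, "ax": 0, "ay": 0, "az": 0, "gripper": -1},
    {"dx": 0, "dy": 0, "dz": 0.45, "ax": 0, "ay": 0, "az": 0, "gripper": -1},
    {"dx": 0, "dy": 0, "dz": 0.45, "ax": 0, "ay": 0, "az": 0, "gripper": -1},
    {"dx": 0, "dy": 0, "dz": 0.45, "ax": 0, "ay": 0, "az": 0, "gripper": -1},
    {"dx": 0, "dy": 0, "dz": 0.45, "ax": 0, "ay": 0, "az": 0, "gripper": -1}
  ]
}}

```text
time: 44.95
eef_pos: [0.5726, 0.1705, 0.1876]
tcp_rot: [0.766, 0.643, -0.001, -0.001]
contact_force: [0.4, -0.6, -0.4]
opening: 0.003
finger_force: 0.0
```

Emit:
{"op": "jog_arm", "data": {
  "increments": [
    {"dx": 0.003, "dy": 0.012, "dz": -0.1, "ax": 0, "ay": 0, "az": 0, "gripper": -1},
    {"dx": 0.003, "dy": 0.012, "dz": -0.2, "ax": 0, "ay": 0, "az": 0, "gripper": -1},
    {"dx": 0.003, "dy": 0.012, "dz": -0.27, "ax": 0, "ay": 0, "az": 0, "gripper": -1},
    {"dx": 0.003, "dy": 0.012, "dz": -0.34, "ax": 0, "ay": 0, "az": 0, "gripper": -1},
    {"dx": 0.003, "dy": 0.012, "dz": -0.41, "ax": 0, "ay": 0, "az": 0, "gripper": -1},
    {"dx": 0.003, "dy": 0.012, "dz": -0.48, "ax": 0, "ay": 0, "az": 0, "gripper": -1},
    {"dx": 0.003, "dy": 0.012, "dz": -0.53, "ax": 0, "ay": 0, "az": 0, "gripper": -1},
    {"dx": 0.003, "dy": 0.012, "dz": -0.565, "ax": 0, "ay": 0, "az": 0, "gripper": -1},
    {"dx": 0.003, "dy": 0.012, "dz": -0.565, "ax": 0, "ay": 0, "az": 0, "gripper": -1}
  ]
}}

```text
time: 45.85
eef_pos: [0.5738, 0.172, 0.1256]
tcp_rot: [0.766, 0.643, -0.001, -0.0]
contact_force: [-9.8, -2.0, 19.8]
opening: 0.0
finger_force: 9.6
```

Emit:
{"op": "jog_arm", "data": {
  "increments": [
    {"dx": 0, "dy": 0, "dz": 0.3, "ax": 0, "ay": 0, "az": 0, "gripper": -1},
    {"dx": 0, "dy": -0.5, "dz": 0.9, "ax": 0, "ay": 0, "az": 0, "gripper": -1},
    {"dx": 0, "dy": -1, "dz": 0.9, "ax": 0, "ay": 0, "az": 0, "gripper": -1},
    {"dx": 0, "dy": -1, "dz": 0.9, "ax": 0, "ay": 0, "az": 0, "gripper": -1},
    {"dx": 0, "dy": -1, "dz": 0.9, "ax": 0, "ay": 0, "az": 0, "gripper": -1},
    {"dx": 0, "dy": -1, "dz": 0.9, "ax": 0, "ay": 0, "az": 0, "gripper": -1}
  ]
}}

```text
time: 46.45
eef_pos: [0.5738, 0.0512, 0.2295]
tcp_rot: [0.767, 0.642, 0.0, 0.0]
contact_force: [-0.9, 0.2, 0.2]
opening: 0.0
finger_force: 0.0
```

```bash
python3 -c "
from h import *
s=get_state(); print(s['eef_pos'],s['tcp_rot']);packs();packs('side');print(door())"|egrep "pack|0\."
```

```text
[0.5737847  0.05117982 0.22945333] [7.66706195e-01 6.41997924e-01 4.90880081e-04 1.87339123e-04]
top [496. 350.] 568 [ 275.3 -478.7] [ 73.1 110.9] 57.2
top [207.  58.] 529 [  70.8 1745.6] [ 96.9 951. ] 179.3
top [169. 159.] 447 [111.9 455.9] [ 43.9 300.9] 6.3
```

```bash
python3 -c "
from h import *
for n in('side','top'):
    L=loc(cloud(cam(n)))
    for b in(-.052,0,.052):
        m=(abs(L[...,0]-b)<.014)&(abs(L[...,1]-.014)<.024)&(L[...,2]<.14)&(L[...,2]>.03); print(n,b,m.sum(),np.percentile(L[m][:,2],[5,50,95]).round(4) if m.sum() else '')
print(door())"
```

```text
side -0.052 90 [0.0996 0.1013 0.1033]
side 0 95 [0.0996 0.1012 0.1036]
side 0.052 94 [0.0987 0.1012 0.1033]
top -0.052 0 
top 0 0 
top 0.052 85 [0.0967 0.0998 0.1035]
(np.float64(1.6712089248689468), np.int64(1470))
```

Emit:
{"op": "jog_arm", "data": {
  "increments": [
    {"dx": 0, "dy": 0, "dz": 0.35, "ax": 0, "ay": 0, "az": 0, "gripper": -1},
    {"dx": 0, "dy": 0, "dz": 0.7, "ax": 0, "ay": 0, "az": 0, "gripper": -1},
    {"dx": -0.079, "dy": 0.4, "dz": 0.7, "ax": 0, "ay": 0, "az": 0, "gripper": -1},
    {"dx": -0.079, "dy": 0.8, "dz": 0.7, "ax": 0, "ay": 0, "az": 0, "gripper": -1},
    {"dx": -0.079, "dy": 0.99, "dz": 0.7, "ax": 0, "ay": 0, "az": 0, "gripper": -1},
    {"dx": -0.079, "dy": 0.99, "dz": 0.7, "ax": 0, "ay": 0, "az": 0, "gripper": -1}
  ]
}}

```text
time: 47.35
eef_pos: [0.5633, 0.1743, 0.3127]
tcp_rot: [0.764, 0.645, -0.0, -0.0]
contact_force: [-0.5, -0.1, -0.2]
opening: -0.001
finger_force: 0.0
```

Emit:
{"op": "jog_arm", "data": {
  "increments": [
    {"dx": -0.079, "dy": 0.4, "dz": 0, "ax": 0, "ay": 0, "az": 0, "gripper": -1},
    {"dx": -0.079, "dy": 0.8, "dz": 0, "ax": 0, "ay": 0, "az": 0, "gripper": -1},
    {"dx": -0.079, "dy": 0.99, "dz": 0, "ax": 0, "ay": 0, "az": 0, "gripper": -1},
    {"dx": -0.079, "dy": 0.99, "dz": 0, "ax": 0, "ay": 0, "az": 0, "gripper": -1},
    {"dx": -0.079, "dy": 0.99, "dz": 0, "ax": 0, "ay": 0, "az": 0, "gripper": -1}
  ]
}}

```text
time: 47.85
eef_pos: [0.5545, 0.2893, 0.3125]
tcp_rot: [0.766, 0.643, -0.001, 0.0]
contact_force: [0.5, 0.1, -0.4]
opening: -0.002
finger_force: 0.0
```

```bash
python3 -c "
from h import *
s=get_state(); print(s['eef_pos'],s['tcp_rot'],loc(s['eef_pos']))"
```

```text
[0.55451821 0.28926144 0.31245578] [ 7.65719941e-01  6.43173682e-01 -7.41307361e-04  1.90959496e-04] [0.01269435 0.1302445  0.31245578]
```

Emit:
{"op": "jog_arm", "data": {
  "increments": [
    {"dx": 0, "dy": 0, "dz": -0.3, "ax": 0, "ay": 0, "az": 0, "gripper": -1},
    {"dx": 0, "dy": 0, "dz": -0.604, "ax": 0, "ay": 0, "az": 0, "gripper": -1},
    {"dx": 0, "dy": 0, "dz": -0.604, "ax": 0, "ay": 0, "az": 0, "gripper": -1},
    {"dx": 0, "dy": 0, "dz": -0.604, "ax": 0, "ay": 0, "az": 0, "gripper": -1}
  ]
}}

```text
time: 48.25
eef_pos: [0.5547, 0.2882, 0.2404]
tcp_rot: [0.767, 0.642, -0.001, -0.0]
contact_force: [-0.3, -0.3, 0.3]
opening: -0.001
finger_force: 0.0
```

Emit:
{"op": "jog_arm", "data": {
  "increments": [
    {"dx": -0.022, "dy": -0.123, "dz": 0, "ax": 0, "ay": 0, "az": 0, "gripper": -1},
    {"dx": -0.037, "dy": -0.212, "dz": 0, "ax": 0, "ay": 0, "az": 0, "gripper": -1},
    {"dx": -0.054, "dy": -0.304, "dz": 0, "ax": 0, "ay": 0, "az": 0, "gripper": -1},
    {"dx": -0.071, "dy": -0.401, "dz": 0, "ax": 0, "ay": 0, "az": 0, "gripper": -1},
    {"dx": -0.087, "dy": -0.493, "dz": -0.017, "ax": 0, "ay": 0, "az": 0, "gripper": -1},
    {"dx": -0.104, "dy": -0.587, "dz": -0.035, "ax": 0, "ay": 0, "az": 0, "gripper": -1},
    {"dx": -0.12, "dy": -0.677, "dz": -0.07, "ax": 0, "ay": 0, "az": 0, "gripper": -1},
    {"dx": -0.135, "dy": -0.763, "dz": -0.107, "ax": 0, "ay": 0, "az": 0, "gripper": -1}
  ]
}}

```text
time: 49.05
eef_pos: [0.5381, 0.1968, 0.2272]
tcp_rot: [0.766, 0.643, -0.0, 0.0]
contact_force: [0.4, 0.8, 0.5]
opening: 0.002
finger_force: 1.0
```

Emit:
{"op": "jog_arm", "data": {
  "increments": [
    {"dx": -0.0145, "dy": -0.082, "dz": -0.049, "ax": 0, "ay": 0, "az": 0, "gripper": -1},
    {"dx": -0.028, "dy": -0.158, "dz": -0.107, "ax": 0, "ay": 0, "az": 0, "gripper": -1},
    {"dx": -0.04, "dy": -0.228, "dz": -0.171, "ax": 0, "ay": 0, "az": 0, "gripper": -1},
    {"dx": -0.051, "dy": -0.291, "dz": -0.242, "ax": 0, "ay": 0, "az": 0, "gripper": -1},
    {"dx": -0.062, "dy": -0.349, "dz": -0.319, "ax": 0, "ay": 0, "az": 0, "gripper": -1},
    {"dx": -0.07, "dy": -0.397, "dz": -0.4025, "ax": 0, "ay": 0, "az": 0, "gripper": -1},
    {"dx": -0.077, "dy": -0.437, "dz": -0.489, "ax": 0, "ay": 0, "az": 0, "gripper": -1},
    {"dx": -0.083, "dy": -0.468, "dz": -0.579, "ax": 0, "ay": 0, "az": 0, "gripper": -1},
    {"dx": -0.087, "dy": -0.49, "dz": -0.673, "ax": 0, "ay": 0, "az": 0, "gripper": -1},
    {"dx": -0.089, "dy": -0.503, "dz": -0.76, "ax": 0, "ay": 0, "az": 0, "gripper": -1}
  ]
}}

```text
time: 50.05
eef_pos: [0.5275, 0.1375, 0.1353]
tcp_rot: [0.766, 0.643, -0.0, -0.0]
contact_force: [-0.0, 0.2, 0.8]
opening: -0.002
finger_force: 0.5
```

Emit:
{"op": "jog_arm", "data": {
  "increments": [
    {"dx": 0, "dy": 0, "dz": -0.02, "ax": 0, "ay": 0, "az": 0, "gripper": -1},
    {"dx": 0, "dy": 0, "dz": -0.03, "ax": 0, "ay": 0, "az": 0, "gripper": -1},
    {"dx": 0, "dy": 0, "dz": -0.03, "ax": 0, "ay": 0, "az": 0, "gripper": -1}
  ]
}}

```text
time: 50.35
eef_pos: [0.5278, 0.1375, 0.1349]
tcp_rot: [0.766, 0.643, -0.001, -0.0]
contact_force: [-6.2, -2.4, 12.8]
opening: 0.001
finger_force: 6.4
```

```bash
python3 -c "
from h import *
s=get_state(); print(s['eef_pos'],s['tcp_rot'],loc(s['eef_pos']),s['contact_force'])
d=cam('side');cv2.imwrite('pics/d8.png',cv2.resize(d['frame'][80:260,200:420],None,fx=3,fy=3))
L=loc(cloud(d)); m=(abs(L[...,0]+.08)<.01)&(L[...,1]<.06)&(L[...,1]>-.055)&(L[...,2]>.09)&(L[...,2]<.2)
print(np.polyfit(.08-L[m][:,1],L[m][:,2],1),m.sum())"
```

```text
[0.52783256 0.13754067 0.13492145] [ 7.65763613e-01  6.43121373e-01 -9.84329233e-04 -1.39421668e-04] [ 0.01276015 -0.0238052   0.13492145] [-6.24326687 -2.42453164 12.77792205]
[-0.00802301  0.11151756] 153
```

View pics/d8.png

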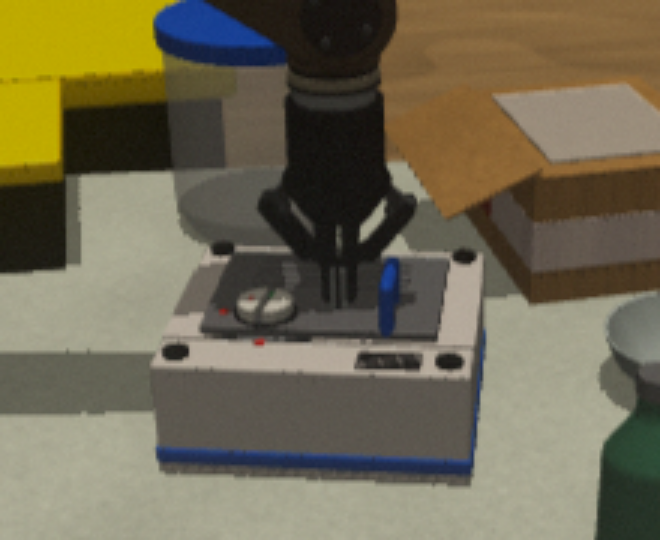

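Door is shut (tip at door top level, slot still along y at (265,305)). Fetching the key.

Emit:
{"op": "jog_arm", "data": {
  "increments": [
    {"dx": 0, "dy": 0, "dz": 0.35, "ax": 0, "ay": 0, "az": 0, "gripper": -1},
    {"dx": 0, "dy": 0, "dz": 0.7, "ax": 0, "ay": 0, "az": 0, "gripper": -1},
    {"dx": 0, "dy": -0.4, "dz": 0.8, "ax": 0, "ay": 0, "az": -0.3, "gripper": 0},
    {"dx": 0.09, "dy": -0.9, "dz": 0.8, "ax": 0, "ay": 0, "az": -0.3, "gripper": 0},
    {"dx": 0.09, "dy": -0.9, "dz": 0.8, "ax": 0, "ay": 0, "az": -0.3, "gripper": 0},
    {"dx": 0.09, "dy": -0.9, "dz": 0.8, "ax": 0, "ay": 0, "az": -0.3, "gripper": 0}
  ]
}}

```text
time: 51.0
eef_pos: [0.5387, 0.0282, 0.2283]
tcp_rot: [0.896, 0.444, -0.0, -0.0]
contact_force: [-0.3, 0.0, -0.7]
opening: 0.498
finger_force: 0.0
```

Emit:
{"op": "jog_arm", "data": {
  "increments": [
    {"dx": 0.09, "dy": -0.92, "dz": 0, "ax": 0, "ay": 0, "az": -0.3, "gripper": 0},
    {"dx": 0.09, "dy": -0.92, "dz": 0, "ax": 0, "ay": 0, "az": -0.3, "gripper": 0},
    {"dx": 0.09, "dy": -0.92, "dz": 0, "ax": 0, "ay": 0, "az": -0.3, "gripper": 0},
    {"dx": 0.09, "dy": -0.92, "dz": 0, "ax": 0, "ay": 0, "az": -0.3, "gripper": 0}
  ]
}}

```text
time: 51.4
eef_pos: [0.5493, -0.0812, 0.228]
tcp_rot: [0.974, 0.225, -0.0, -0.001]
contact_force: [0.3, 1.0, -0.9]
opening: 0.5
finger_force: 0.0
```

Emit:
{"op": "jog_arm", "data": {
  "increments": [
    {"dx": 0.09, "dy": -0.92, "dz": 0, "ax": 0, "ay": 0, "az": -0.311, "gripper": 0},
    {"dx": 0.09, "dy": -0.92, "dz": 0, "ax": 0, "ay": 0, "az": -0.311, "gripper": 0},
    {"dx": 0.09, "dy": -0.92, "dz": 0, "ax": 0, "ay": 0, "az": -0.311, "gripper": 0},
    {"dx": 0.09, "dy": -0.92, "dz": 0, "ax": 0, "ay": 0, "az": -0.311, "gripper": 0}
  ]
}}

```text
time: 51.8
eef_pos: [0.5604, -0.1911, 0.2282]
tcp_rot: [1.0, -0.017, -0.0, -0.001]
contact_force: [-0.0, 0.6, -0.1]
opening: 0.5
finger_force: 0.0
```

Run:
```python
from h import *
s=get_state(); print(s["eef_pos"],s["tcp_rot"])
d=cam("top"); P=cloud(d); z=P[...,2]
for c,mm,a in comps((z>.085)&(z<.102)&(abs(P[...,0]-.57)<.035)&(abs(P[...,1]+.302)<.04),15):
    v,u=np.nonzero(mm); print(c.round(1),a,np.median(z[mm]).round(3),*rect(plane(d,np.c_[u,v],.094)))
d=cam("side"); L=loc(cloud(d))
m=(abs(L[...,0]+.02)<.03)&(L[...,1]<.06)&(L[...,1]>-.055)&(L[...,2]>.09)&(L[...,2]<.2)&(L[...,0]>-.015)
print("door slope",np.polyfit(.08-L[m][:,1],L[m][:,2],1)[0])
```

```text
[ 0.56043669 -0.19106781  0.22818491] [ 9.99853406e-01 -1.71110543e-02 -3.29094258e-04 -5.20519587e-04]
door slope -0.007948729834640508
```

Emit:
{"op": "jog_arm", "data": {
  "increments": [
    {"dx": 0.08, "dy": -0.937, "dz": 0, "ax": 0, "ay": 0, "az": 0, "gripper": 0},
    {"dx": 0.08, "dy": -0.937, "dz": 0, "ax": 0, "ay": 0, "az": 0, "gripper": 0},
    {"dx": 0.08, "dy": -0.937, "dz": 0, "ax": 0, "ay": 0, "az": 0, "gripper": 0},
    {"dx": 0.08, "dy": -0.937, "dz": -0.3, "ax": 0, "ay": 0, "az": 0, "gripper": 0},
    {"dx": 0.08, "dy": -0.937, "dz": -0.3, "ax": 0, "ay": 0, "az": 0, "gripper": 0},
    {"dx": 0.08, "dy": -0.937, "dz": -0.3, "ax": 0, "ay": 0, "az": 0, "gripper": 0}
  ]
}}

```text
time: 52.5
eef_pos: [0.5694, -0.3014, 0.1917]
tcp_rot: [1.0, -0.016, -0.001, -0.001]
contact_force: [0.1, -0.2, 0.9]
opening: 0.503
finger_force: 0.0
```

Run:
```python
from h import *
s=get_state(); print(s["eef_pos"],s["tcp_rot"])
for d in(dict(np.load("side0.npz")),cam("side")):
    H=hsv(d); m=(H[...,0]<20)&(H[...,1]>180)&(H[...,2]>50); m[:280]=0; m[330:]=0; m[:,:330]=0;m[:,375:]=0
    for c,mm,a in comps(m,30): print(c,a,cv2.boundingRect(mm.astype(np.uint8)))
```

```text
[ 0.56943646 -0.30135442  0.19165268] [ 0.99987536 -0.01566859 -0.00142791 -0.00131084]
[350.71330275 311.13990826] 436 (339, 300, 25, 23)
[348.6257485  308.78443114] 334 (338, 300, 25, 22)
```

Emit:
{"op": "jog_arm", "data": {
  "increments": [
    {"dx": -0.012, "dy": -0.015, "dz": -0.4, "ax": 0, "ay": 0, "az": 0, "gripper": 0},
    {"dx": -0.012, "dy": -0.015, "dz": -0.7, "ax": 0, "ay": 0, "az": 0, "gripper": 0},
    {"dx": -0.012, "dy": -0.015, "dz": -0.86, "ax": 0, "ay": 0, "az": 0, "gripper": 0},
    {"dx": -0.012, "dy": -0.015, "dz": -0.86, "ax": 0, "ay": 0, "az": 0, "gripper": 0},
    {"dx": -0.012, "dy": -0.015, "dz": -0.86, "ax": 0, "ay": 0, "az": 0, "gripper": 0}
  ]
}}

```text
time: 53.05
eef_pos: [0.5694, -0.3053, 0.0917]
tcp_rot: [1.0, -0.017, 0.001, 0.001]
contact_force: [-1.0, -0.3, 1.0]
opening: 0.501
finger_force: 0.0
```

Emit:
{"op": "jog_arm", "data": {
  "increments": [
    {"dx": 0, "dy": 0, "dz": 0, "ax": 0, "ay": 0, "az": 0, "gripper": -1},
    {"dx": 0, "dy": 0, "dz": 0, "ax": 0, "ay": 0, "az": 0, "gripper": -1},
    {"dx": 0, "dy": 0, "dz": 0, "ax": 0, "ay": 0, "az": 0, "gripper": -1},
    {"dx": 0, "dy": 0, "dz": 0, "ax": 0, "ay": 0, "az": 0, "gripper": -1},
    {"dx": 0, "dy": 0, "dz": 0, "ax": 0, "ay": 0, "az": 0, "gripper": -1},
    {"dx": 0, "dy": 0, "dz": 0, "ax": 0, "ay": 0, "az": 0, "gripper": -1}
  ],
  "force": 60
}}

```text
time: 53.65
eef_pos: [0.5696, -0.3061, 0.0923]
tcp_rot: [1.0, -0.017, 0.002, 0.001]
contact_force: [0.4, 1.6, 6.5]
opening: 0.125
finger_force: 59.0
```

Emit:
{"op": "jog_arm", "data": {
  "increments": [
    {"dx": 0, "dy": 0, "dz": 0.1, "ax": 0, "ay": 0, "az": 0, "gripper": -1},
    {"dx": 0, "dy": 0, "dz": 0.4, "ax": 0, "ay": 0, "az": 0, "gripper": -1},
    {"dx": 0, "dy": 0, "dz": 0.8, "ax": 0, "ay": 0, "az": 0, "gripper": -1},
    {"dx": 0, "dy": 0, "dz": 1, "ax": 0, "ay": 0, "az": 0, "gripper": -1},
    {"dx": 0, "dy": 0, "dz": 1, "ax": 0, "ay": 0, "az": 0, "gripper": -1},
    {"dx": 0, "dy": 0, "dz": 1, "ax": 0, "ay": 0, "az": 0, "gripper": -1}
  ]
}}

```text
time: 54.25
eef_pos: [0.5679, -0.3053, 0.2098]
tcp_rot: [1.0, -0.017, -0.0, 0.0]
contact_force: [0.1, 0.2, -1.5]
opening: 0.129
finger_force: 59.4
```

Run:
```python
from h import *
s=get_state(); print(s["eef_pos"],s["tcp_rot"])
d=cam("side"); c=proj(d,s["eef_pos"]-[0,0,.03]).astype(int)
H=hsv(d); m=(H[...,0]<20)&(H[...,1]>180)&(H[...,2]>50); k=np.zeros_like(m);k[c[1]-20:c[1]+30,c[0]-20:c[0]+20]=1
for cc,mm,a in comps(m&k,15): print(cc,a,cv2.boundingRect(mm.astype(np.uint8)))
print(c,proj(d,s["eef_pos"]+[0,0,.032-.0705]),proj(d,s["eef_pos"]+[.022,0,.032-.0705]),proj(d,s["eef_pos"]+[-.022,0,.032-.0705]))
```

```text
[ 0.56790191 -0.30525929  0.20979366] [ 9.99850106e-01 -1.73127564e-02 -1.78577922e-04  5.09475886e-05]
[339.72380952 254.85714286] 105 (337, 244, 9, 24)
[360.54716981 259.37735849] 53 (357, 249, 6, 19)
[349.63157895 265.15789474] 19 (345, 263, 9, 5)
[350 260] [350.75364315 264.35553573] [364.0265622  263.61816622] [337.4426432 265.0950208]
```

Emit:
{"op": "jog_arm", "data": {
  "increments": [
    {"dx": -0.208, "dy": 0.91, "dz": 0.17, "ax": 0, "ay": 0, "az": 0.25, "gripper": -1},
    {"dx": -0.208, "dy": 0.91, "dz": 0.17, "ax": 0, "ay": 0, "az": 0.25, "gripper": -1},
    {"dx": -0.208, "dy": 0.91, "dz": 0.17, "ax": 0, "ay": 0, "az": 0.25, "gripper": -1},
    {"dx": -0.208, "dy": 0.91, "dz": 0.17, "ax": 0, "ay": 0, "az": 0.25, "gripper": -1}
  ]
}}

```text
time: 54.7
eef_pos: [0.542, -0.1937, 0.2279]
tcp_rot: [0.984, 0.179, -0.002, -0.001]
contact_force: [0.3, -0.8, -0.4]
opening: 0.128
finger_force: 59.5
```

Emit:
{"op": "jog_arm", "data": {
  "increments": [
    {"dx": -0.208, "dy": 0.91, "dz": 0, "ax": 0, "ay": 0, "az": 0.25, "gripper": -1},
    {"dx": -0.208, "dy": 0.91, "dz": 0, "ax": 0, "ay": 0, "az": 0.25, "gripper": -1},
    {"dx": -0.208, "dy": 0.91, "dz": 0, "ax": 0, "ay": 0, "az": 0.25, "gripper": -1},
    {"dx": -0.208, "dy": 0.91, "dz": 0, "ax": 0, "ay": 0, "az": 0.25, "gripper": -1}
  ]
}}

```text
time: 55.1
eef_pos: [0.5175, -0.086, 0.2282]
tcp_rot: [0.93, 0.367, -0.001, -0.001]
contact_force: [-0.1, -0.9, -0.4]
opening: 0.13
finger_force: 59.5
```

Emit:
{"op": "jog_arm", "data": {
  "increments": [
    {"dx": -0.208, "dy": 0.91, "dz": 0, "ax": 0, "ay": 0, "az": 0.333, "gripper": -1},
    {"dx": -0.208, "dy": 0.91, "dz": 0, "ax": 0, "ay": 0, "az": 0.333, "gripper": -1},
    {"dx": -0.208, "dy": 0.91, "dz": 0, "ax": 0, "ay": 0, "az": 0.333, "gripper": -1},
    {"dx": -0.208, "dy": 0.91, "dz": 0, "ax": 0, "ay": 0, "az": 0.333, "gripper": -1}
  ]
}}

```text
time: 55.5
eef_pos: [0.4933, 0.0225, 0.2291]
tcp_rot: [0.803, 0.595, -0.001, -0.0]
contact_force: [0.6, -0.1, -0.2]
opening: 0.128
finger_force: 59.4
```

Emit:
{"op": "jog_arm", "data": {
  "increments": [
    {"dx": -0.208, "dy": 0.91, "dz": 0, "ax": 0, "ay": 0, "az": 0, "gripper": -1},
    {"dx": -0.208, "dy": 0.91, "dz": 0, "ax": 0, "ay": 0, "az": 0, "gripper": -1},
    {"dx": -0.208, "dy": 0.91, "dz": 0, "ax": 0, "ay": 0, "az": 0, "gripper": -1},
    {"dx": -0.208, "dy": 0.91, "dz": 0, "ax": 0, "ay": 0, "az": 0, "gripper": -1},
    {"dx": -0.208, "dy": 0.91, "dz": 0, "ax": 0, "ay": 0, "az": 0, "gripper": -1},
    {"dx": -0.208, "dy": 0.91, "dz": 0, "ax": 0, "ay": 0, "az": 0, "gripper": -1},
    {"dx": -0.208, "dy": 0.91, "dz": 0, "ax": 0, "ay": 0, "az": 0, "gripper": -1}
  ]
}}

```text
time: 56.2
eef_pos: [0.469, 0.1301, 0.2301]
tcp_rot: [0.805, 0.594, -0.0, 0.0]
contact_force: [1.2, -0.5, -1.9]
opening: 0.133
finger_force: 59.5
```

Run:
```python
from h import *
s=get_state(); print(s["eef_pos"],s["tcp_rot"],s["contact_force"])
d=cam("side"); c=proj(d,[.468,.132,.14]).astype(int)
cv2.imwrite("pics/key9.png",cv2.resize(d["frame"][c[1]-45:c[1]+35,c[0]-50:c[0]+50],None,fx=7,fy=7,interpolation=2))
```

```text
[0.46901514 0.13005267 0.23005211] [ 8.04750184e-01  5.93613597e-01 -1.72935775e-04  1.00056248e-04] [ 1.19786739 -0.50851267 -1.88607142]
```

View pics/key9.png

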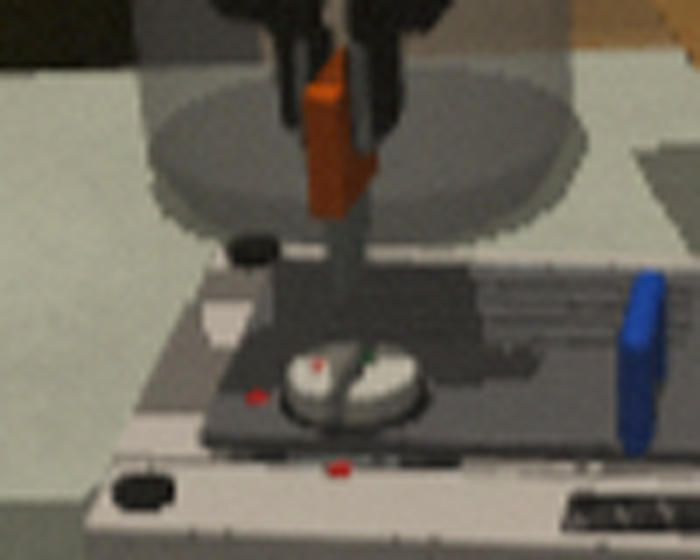

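Emit:
{"op": "jog_arm", "data": {
  "increments": [
    {"dx": -0.008, "dy": 0.01, "dz": -0.12, "ax": 0, "ay": 0, "az": 0, "gripper": -1},
    {"dx": -0.008, "dy": 0.01, "dz": -0.24, "ax": 0, "ay": 0, "az": 0, "gripper": -1},
    {"dx": -0.008, "dy": 0.01, "dz": -0.26, "ax": 0, "ay": 0, "az": 0, "gripper": -1},
    {"dx": -0.008, "dy": 0.01, "dz": -0.29, "ax": 0, "ay": 0, "az": 0, "gripper": -1},
    {"dx": -0.008, "dy": 0.01, "dz": -0.31, "ax": 0, "ay": 0, "az": 0, "gripper": -1},
    {"dx": -0.008, "dy": 0.01, "dz": -0.32, "ax": 0, "ay": 0, "az": 0, "gripper": -1},
    {"dx": -0.008, "dy": 0.01, "dz": -0.32, "ax": 0, "ay": 0, "az": 0, "gripper": -1}
  ]
}}

```text
time: 56.95
eef_pos: [0.4675, 0.1327, 0.1917]
tcp_rot: [0.804, 0.595, -0.0, -0.0]
contact_force: [-0.4, -0.1, -0.7]
opening: 0.129
finger_force: 59.4
```

Emit:
{"op": "jog_arm", "data": {
  "increments": [
    {"dx": 0, "dy": 0, "dz": -0.03, "ax": 0, "ay": 0, "az": 0, "gripper": -1},
    {"dx": 0, "dy": 0, "dz": -0.05, "ax": 0, "ay": 0, "az": 0, "gripper": -1},
    {"dx": 0, "dy": 0, "dz": -0.05, "ax": 0, "ay": 0, "az": 0, "gripper": -1}
  ]
}}

```text
time: 57.25
eef_pos: [0.4678, 0.1327, 0.1863]
tcp_rot: [0.804, 0.595, 0.0, 0.0]
contact_force: [-0.7, 0.3, 2.3]
opening: 0.128
finger_force: 59.9
```

Emit:
{"op": "jog_arm", "data": {
  "increments": [
    {"dx": 0, "dy": -0.001, "dz": 0.004, "ax": 0, "ay": 0, "az": -0.06, "gripper": -1},
    {"dx": 0.001, "dy": -0.003, "dz": 0.004, "ax": 0, "ay": 0, "az": -0.12, "gripper": -1},
    {"dx": 0.002, "dy": -0.005, "dz": 0.004, "ax": 0, "ay": 0, "az": -0.18, "gripper": -1},
    {"dx": 0.003, "dy": -0.006, "dz": 0.004, "ax": 0, "ay": 0, "az": -0.24, "gripper": -1},
    {"dx": 0.003, "dy": -0.008, "dz": 0.004, "ax": 0, "ay": 0, "az": -0.3, "gripper": -1},
    {"dx": 0.004, "dy": -0.01, "dz": 0.004, "ax": 0, "ay": 0, "az": -0.36, "gripper": -1},
    {"dx": 0.004, "dy": -0.012, "dz": 0.004, "ax": 0, "ay": 0, "az": -0.42, "gripper": -1},
    {"dx": 0.004, "dy": -0.014, "dz": 0.004, "ax": 0, "ay": 0, "az": -0.48, "gripper": -1},
    {"dx": 0.004, "dy": -0.014, "dz": 0.004, "ax": 0, "ay": 0, "az": -0.48, "gripper": -1}
  ]
}}

```text
time: 58.15
eef_pos: [0.4685, 0.1313, 0.1865]
tcp_rot: [0.966, 0.257, 0.001, -0.0]
contact_force: [0.2, 0.7, 0.4]
opening: 0.129
finger_force: 59.5
```

Emit:
{"op": "jog_arm", "data": {
  "increments": [
    {"dx": 0, "dy": -0.002, "dz": 0, "ax": 0, "ay": 0, "az": -0.06, "gripper": -1},
    {"dx": 0.001, "dy": -0.004, "dz": 0, "ax": 0, "ay": 0, "az": -0.12, "gripper": -1},
    {"dx": 0.001, "dy": -0.006, "dz": 0, "ax": 0, "ay": 0, "az": -0.18, "gripper": -1},
    {"dx": 0.002, "dy": -0.008, "dz": 0, "ax": 0, "ay": 0, "az": -0.24, "gripper": -1},
    {"dx": 0.003, "dy": -0.01, "dz": 0, "ax": 0, "ay": 0, "az": -0.3, "gripper": -1},
    {"dx": 0.004, "dy": -0.012, "dz": 0, "ax": 0, "ay": 0, "az": -0.36, "gripper": -1},
    {"dx": 0.004, "dy": -0.013, "dz": 0, "ax": 0, "ay": 0, "az": -0.42, "gripper": -1},
    {"dx": 0.004, "dy": -0.013, "dz": 0, "ax": 0, "ay": 0, "az": -0.48, "gripper": -1},
    {"dx": 0.004, "dy": -0.013, "dz": 0, "ax": 0, "ay": 0, "az": -0.5, "gripper": -1},
    {"dx": 0.004, "dy": -0.013, "dz": 0, "ax": 0, "ay": 0, "az": -0.5, "gripper": -1}
  ]
}}

```text
time: 59.15
eef_pos: [0.4687, 0.1299, 0.1865]
tcp_rot: [0.991, -0.132, 0.0, -0.001]
contact_force: [0.7, 3.6, 1.7]
opening: 0.124
finger_force: 59.6
```

Run:
```python
from h import *
s=get_state(); print(s["eef_pos"],s["tcp_rot"],s["contact_force"],s["wrist_torque"])
```

```text
[0.46874412 0.12992679 0.18647861] [ 9.91312420e-01 -1.31524971e-01  4.46268506e-04 -8.18226124e-04] [0.67401705 3.62616654 1.68176575] [ 0.62573272 -0.20389033  0.07752178]
```

Emit:
{"op": "jog_arm", "data": {
  "increments": [
    {"dx": 0, "dy": 0, "dz": 0, "ax": 0, "ay": 0, "az": -0.06, "gripper": -1},
    {"dx": 0, "dy": 0, "dz": 0, "ax": 0, "ay": 0, "az": -0.06, "gripper": -1},
    {"dx": 0, "dy": 0, "dz": 0, "ax": 0, "ay": 0, "az": -0.06, "gripper": -1},
    {"dx": 0, "dy": 0, "dz": 0, "ax": 0, "ay": 0, "az": -0.06, "gripper": -1}
  ]
}}

```text
time: 59.55
eef_pos: [0.4687, 0.1298, 0.1865]
tcp_rot: [0.984, -0.178, 0.0, -0.001]
contact_force: [0.6, 4.1, 0.6]
opening: 0.125
finger_force: 59.6
```

Run:
```python
from h import *
s=get_state(); print(s["eef_pos"],s["tcp_rot"],s["contact_force"],s["wrist_torque"])
```

```text
[0.46868862 0.12980289 0.1864576 ] [ 9.84039695e-01 -1.77947787e-01  3.30996258e-04 -5.95920926e-04] [0.61645171 4.07510129 0.5704867 ] [ 0.83085051 -0.28960908  0.22171212]
```

Emit:
{"op": "jog_arm", "data": {
  "increments": [
    {"dx": 0, "dy": 0, "dz": 0, "ax": 0, "ay": 0, "az": 0.05, "gripper": -1},
    {"dx": 0, "dy": 0, "dz": 0.1, "ax": 0, "ay": 0, "az": 0.05, "gripper": -1},
    {"dx": 0, "dy": 0, "dz": 0.25, "ax": 0, "ay": 0, "az": 0.05, "gripper": -1},
    {"dx": 0, "dy": 0, "dz": 0.42, "ax": 0, "ay": 0, "az": 0.05, "gripper": -1},
    {"dx": 0, "dy": 0, "dz": 0.42, "ax": 0, "ay": 0, "az": 0.05, "gripper": -1}
  ]
}}

```text
time: 60.05
eef_pos: [0.47, 0.1288, 0.2402]
tcp_rot: [0.99, -0.141, 0.003, 0.0]
contact_force: [-0.2, 0.2, -0.6]
opening: 0.127
finger_force: 59.5
```

Emit:
{"op": "jog_arm", "data": {
  "increments": [
    {"dx": 0.211, "dy": -0.904, "dz": 0, "ax": 0, "ay": 0, "az": 0.156, "gripper": -1},
    {"dx": 0.211, "dy": -0.904, "dz": 0, "ax": 0, "ay": 0, "az": 0.156, "gripper": -1},
    {"dx": 0.211, "dy": -0.904, "dz": 0, "ax": 0, "ay": 0, "az": 0.156, "gripper": -1},
    {"dx": 0.211, "dy": -0.904, "dz": 0, "ax": 0, "ay": 0, "az": 0.156, "gripper": -1}
  ]
}}

```text
time: 60.45
eef_pos: [0.4935, 0.0183, 0.2357]
tcp_rot: [1.0, -0.02, -0.001, 0.001]
contact_force: [0.1, 1.1, -0.7]
opening: 0.128
finger_force: 59.5
```

Emit:
{"op": "jog_arm", "data": {
  "increments": [
    {"dx": 0.211, "dy": -0.904, "dz": 0, "ax": 0, "ay": 0, "az": 0, "gripper": -1},
    {"dx": 0.211, "dy": -0.904, "dz": 0, "ax": 0, "ay": 0, "az": 0, "gripper": -1},
    {"dx": 0.211, "dy": -0.904, "dz": 0, "ax": 0, "ay": 0, "az": 0, "gripper": -1},
    {"dx": 0.211, "dy": -0.904, "dz": 0, "ax": 0, "ay": 0, "az": 0, "gripper": -1}
  ]
}}

```text
time: 60.85
eef_pos: [0.5188, -0.0883, 0.2359]
tcp_rot: [1.0, -0.019, -0.001, -0.0]
contact_force: [0.2, -1.0, -0.5]
opening: 0.128
finger_force: 59.4
```

Emit:
{"op": "jog_arm", "data": {
  "increments": [
    {"dx": 0.211, "dy": -0.904, "dz": 0, "ax": 0, "ay": 0, "az": 0, "gripper": -1},
    {"dx": 0.211, "dy": -0.904, "dz": 0, "ax": 0, "ay": 0, "az": 0, "gripper": -1},
    {"dx": 0.211, "dy": -0.904, "dz": 0, "ax": 0, "ay": 0, "az": 0, "gripper": -1},
    {"dx": 0.211, "dy": -0.904, "dz": 0, "ax": 0, "ay": 0, "az": 0, "gripper": -1}
  ]
}}

```text
time: 61.25
eef_pos: [0.5444, -0.1956, 0.236]
tcp_rot: [1.0, -0.019, -0.001, -0.001]
contact_force: [1.0, -0.1, -0.9]
opening: 0.131
finger_force: 59.4
```

Emit:
{"op": "jog_arm", "data": {
  "increments": [
    {"dx": 0.211, "dy": -0.904, "dz": -0.2, "ax": 0, "ay": 0, "az": 0, "gripper": -1},
    {"dx": 0.211, "dy": -0.904, "dz": -0.2, "ax": 0, "ay": 0, "az": 0, "gripper": -1},
    {"dx": 0.211, "dy": -0.904, "dz": -0.2, "ax": 0, "ay": 0, "az": 0, "gripper": -1},
    {"dx": 0.211, "dy": -0.904, "dz": -0.2, "ax": 0, "ay": 0, "az": 0, "gripper": -1},
    {"dx": 0.211, "dy": -0.904, "dz": -0.2, "ax": 0, "ay": 0, "az": 0, "gripper": -1},
    {"dx": 0.211, "dy": -0.904, "dz": -0.2, "ax": 0, "ay": 0, "az": 0, "gripper": -1},
    {"dx": 0.211, "dy": -0.904, "dz": -0.2, "ax": 0, "ay": 0, "az": 0, "gripper": -1}
  ]
}}

```text
time: 61.95
eef_pos: [0.57, -0.3028, 0.2134]
tcp_rot: [1.0, -0.017, 0.0, 0.0]
contact_force: [-0.3, 0.9, -0.8]
opening: 0.126
finger_force: 59.4
```

Run:
```python
from h import *
s=get_state(); print(s["eef_pos"],s["tcp_rot"],s["contact_force"])
d=cam("side"); c=proj(d,[.468,.132,.12]).astype(int)
cv2.imwrite("pics/f10.png",cv2.resize(d["frame"][c[1]-40:c[1]+40,c[0]-50:c[0]+70],None,fx=5,fy=5,interpolation=2))
H=hsv(d); c=proj(d,s["eef_pos"]-[0,0,.03]).astype(int)
m=(H[...,0]<20)&(H[...,1]>180)&(H[...,2]>50); k=np.zeros_like(m);k[c[1]-20:c[1]+30,c[0]-20:c[0]+20]=1
for cc,mm,a in comps(m&k,15): print(cc,a,cv2.boundingRect(mm.astype(np.uint8)))
print(c)
```

```text
[ 0.56995626 -0.30275557  0.21339773] [ 9.99852267e-01 -1.71858791e-02  2.93664401e-04  5.11166912e-05] [-0.3252983   0.92256936 -0.77148803]
[341.03508772 245.45614035] 57 (338, 241, 7, 12)
[341.         259.85714286] 49 (338, 253, 8, 13)
[361.47368421 259.94736842] 38 (359, 255, 5, 10)
[351 257]
```

View pics/f10.png

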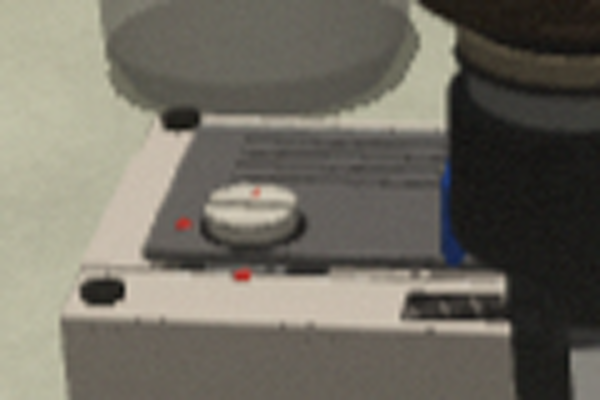

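The slot at (250,205) now runs along feeder x, so the fastener is locked. Stowing the key.

Emit:
{"op": "jog_arm", "data": {
  "increments": [
    {"dx": 0, "dy": -0.01, "dz": -0.35, "ax": 0, "ay": 0, "az": 0, "gripper": -1},
    {"dx": 0, "dy": -0.01, "dz": -0.68, "ax": 0, "ay": 0, "az": 0, "gripper": -1},
    {"dx": 0, "dy": -0.01, "dz": -0.68, "ax": 0, "ay": 0, "az": 0, "gripper": -1},
    {"dx": 0, "dy": -0.01, "dz": -0.73, "ax": 0, "ay": 0, "az": 0, "gripper": -1},
    {"dx": 0, "dy": -0.01, "dz": -0.79, "ax": 0, "ay": 0, "az": 0, "gripper": -1},
    {"dx": 0, "dy": -0.01, "dz": -0.79, "ax": 0, "ay": 0, "az": 0, "gripper": -1}
  ]
}}

```text
time: 62.6
eef_pos: [0.5701, -0.306, 0.1189]
tcp_rot: [1.0, -0.018, 0.0, 0.0]
contact_force: [-1.0, 0.2, -1.7]
opening: 0.129
finger_force: 59.4
```

Emit:
{"op": "jog_arm", "data": {
  "increments": [
    {"dx": 0, "dy": 0, "dz": -0.07, "ax": 0, "ay": 0, "az": 0, "gripper": -1},
    {"dx": 0, "dy": 0, "dz": -0.14, "ax": 0, "ay": 0, "az": 0, "gripper": -1},
    {"dx": 0, "dy": 0, "dz": -0.205, "ax": 0, "ay": 0, "az": 0, "gripper": -1},
    {"dx": 0, "dy": 0, "dz": -0.205, "ax": 0, "ay": 0, "az": 0, "gripper": -1}
  ]
}}

```text
time: 63.0
eef_pos: [0.5698, -0.3058, 0.0929]
tcp_rot: [1.0, -0.018, -0.0, -0.0]
contact_force: [-0.1, 0.5, -1.1]
opening: 0.126
finger_force: 59.5
```

Emit:
{"op": "jog_arm", "data": {
  "increments": [
    {"dx": 0, "dy": 0, "dz": 0, "ax": 0, "ay": 0, "az": 0, "gripper": 0},
    {"dx": 0, "dy": 0, "dz": 0, "ax": 0, "ay": 0, "az": 0, "gripper": 0},
    {"dx": 0, "dy": 0, "dz": 0, "ax": 0, "ay": 0, "az": 0, "gripper": 0},
    {"dx": 0, "dy": 0, "dz": 0, "ax": 0, "ay": 0, "az": 0, "gripper": 0},
    {"dx": 0, "dy": 0, "dz": 0.3, "ax": 0, "ay": 0, "az": 0, "gripper": 0},
    {"dx": 0, "dy": 0, "dz": 0.7, "ax": 0, "ay": 0, "az": 0, "gripper": 0},
    {"dx": 0, "dy": 0, "dz": 1, "ax": 0, "ay": 0, "az": 0, "gripper": 0},
    {"dx": 0, "dy": 0, "dz": 1, "ax": 0, "ay": 0, "az": 0, "gripper": 0}
  ]
}}

```text
time: 63.8
eef_pos: [0.5727, -0.3078, 0.2216]
tcp_rot: [1.0, -0.018, 0.006, 0.004]
contact_force: [0.5, -0.9, 1.5]
opening: 0.5
finger_force: 0.0
```

Emit:
{"op": "jog_arm", "data": {
  "increments": [
    {"dx": -0.9, "dy": 0.9, "dz": 0.3, "ax": 0, "ay": 0, "az": 0, "gripper": 0},
    {"dx": -0.9, "dy": 0.9, "dz": 0.3, "ax": 0, "ay": 0, "az": 0, "gripper": 0},
    {"dx": -0.9, "dy": 0.9, "dz": 0.3, "ax": 0, "ay": 0, "az": 0, "gripper": 0},
    {"dx": -0.9, "dy": 0.9, "dz": 0.3, "ax": 0, "ay": 0, "az": 0, "gripper": 0},
    {"dx": -0.9, "dy": 0.9, "dz": 0.3, "ax": 0, "ay": 0, "az": 0, "gripper": 0},
    {"dx": -0.9, "dy": 0.9, "dz": 0.3, "ax": 0, "ay": 0, "az": 0, "gripper": 0}
  ]
}}

```text
time: 64.4
eef_pos: [0.4622, -0.1983, 0.2491]
tcp_rot: [1.0, -0.018, 0.0, 0.0]
contact_force: [-0.6, 0.3, -0.7]
opening: 0.502
finger_force: 0.0
```

Run:
```python
from h import *
d=cam("top"); P=cloud(d); z=P[...,2]
for c,mm,a in comps((z>.075)&(z<.105)&(abs(P[...,0]-.57)<.035)&(abs(P[...,1]+.302)<.04),15):
    v,u=np.nonzero(mm); print(c.round(1),a,np.median(z[mm]).round(3),*rect(plane(d,np.c_[u,v],.094)))
d=cam("side"); z=cloud(d)[...,2]; H=hsv(d); m=(H[...,0]<20)&(H[...,1]>180)&(H[...,2]>50); m[:280]=0; m[330:]=0; m[:,:330]=0;m[:,375:]=0
for c,mm,a in comps(m,30): print(c,a,cv2.boundingRect(mm.astype(np.uint8)),np.percentile(z[mm],[5,95]))
L=loc(cloud(d)); m=(L[...,0]>0)&(L[...,0]<.03)&(L[...,1]<.06)&(L[...,1]>-.055)&(L[...,2]>.09)&(L[...,2]<.2)
print(np.polyfit(.08-L[m][:,1],L[m][:,2],1))
```

```text
[419.2 206. ] 169 0.092 [ 568.6 -300.9] [15.3 45. ] 176.5
[351.02724796 310.52316076] 367 (338, 300, 25, 23) [0.05432408 0.09526678]
[-0.01026734  0.11203892]
```

```bash
python3 -c "
from plant import job
print(job.sign_off())"
```

```text
the job is handed in; nothing more can be done
None
```

The job is handed in: all three battery blocks are flush in their own bays, the door is shut, the fastener is locked and the key is back in its pocket, as far as my last camera and force readings show; the sign-off gave no verdict.

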